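Bakery canisters in a tight row under the wire rack

TASK

Put the three steel canisters away on the counter rack in one neat row, upright and square with their backs against the rear lip: the tallest against the fixed end plate, then the middle-sized, then the shortest, side by side with their 62 mm sides touching. Then slide the bookend up against the shortest and press, without ramming it, until you feel the whole row stand firm against the end plate, so that it stays lightly clamped with no gaps left when you let go. Leave everything else where it is.

Things in the scene. Friction and masses are not known exactly. Their poses are not given: they have to be found in the camera images.
- rack_corner (a point): Inner rear left corner of the fixed steel rack's board: on the board (30 mm over the table), at the foot of the rear lip (24 mm high, front face = this frame's plane x=0) and of the fixed end plate (60 mm high, inner face = plane y=0). x to the rear, away from the robot; y left along the board; z up. Board: x -92 to +8 mm, y -310 to +30 mm, open at front and rear above the lip.
- rack_rod (a point): Middle of the front rod (8 mm thick) of the fixed wire rack over the board's rear part; axes as rack_corner. It is 265 mm above the board, 32 mm nearer the robot than the lip's face; from it the wire rack goes 104 mm back, 182 mm to each side. A hand pointing straight down hits it when setting a canister against the lip; one leaning 25-40 degrees, fingers down and to the rear, passes.
- bookend_tab (a point): Sliding bookend across the board's right end: steel plate (inner face 12 mm left of this point, 70 mm high) and, in front of it, a wooden tab 46 mm long front to back, 12 mm thick, its top 75 mm above the board. This point: middle of the tab's right (outer) face, 51 mm above the board. Axes as rack_corner.
- bookend (a joint): How far the bookend is slid left, m: 0 fully open; 0.080 when its inner face is 186 mm (three canister widths) from the fixed end plate; limit 0.13. Starts at 0 to 0.035. Slides along the rack's y with about 2.5 N friction and stays where left, so once pressed home it keeps that much pressure on the row; pushing the loose row along takes up to about 12 N.
- tall_center (a point): The tallest of three steel canisters: body 80 (its x, front to back) by 62 (its y) by 120 mm high; on top an upright wooden slab handle, 46 (x) by 14 (y) by 52 mm high; total 172 mm, 0.17 to 0.48 kg. This point: its centre, 86 mm above its underside; the handle's middle is 60 mm higher. z up. Starts upright in front of the rack, yaw within 16 degrees; front and rear alike.
- middle_center (a point): The middle-sized of three steel canisters: body 80 (its x, front to back) by 62 (its y) by 97 mm high; on top an upright wooden slab handle, 46 (x) by 14 (y) by 52 mm high; total 149 mm, 0.17 to 0.48 kg. This point: its centre, 74.5 mm above its underside; the handle's middle is 48.5 mm higher. z up. Starts upright in front of the rack, yaw within 16 degrees; front and rear alike.
- short_center (a point): The shortest of three steel canisters: body 80 (its x, front to back) by 62 (its y) by 75 mm high; on top an upright wooden slab handle, 46 (x) by 14 (y) by 52 mm high; total 127 mm, 0.17 to 0.48 kg. This point: its centre, 63.5 mm above its underside; the handle's middle is 37.5 mm higher. z up. Starts upright in front of the rack, yaw within 16 degrees; front and rear alike.
- bowl: Bystander, to be left where it is: a steel mixing bowl, 190 mm across, 75 mm high.
- ramekin: Bystander, to be left where it is: a small white ceramic pot, 68 mm across, 40 mm high.
- spoon: Bystander, to be left where it is: a wooden spoon, 240 mm long, lying on the table.
- mug: Bystander, to be left where it is: a white mug, 80 mm across, 95 mm high.
- syrup: Bystander, to be left where it is: an amber bottle, 60 mm across, 190 mm high.
- jam: Bystander, to be left where it is: a glass jar, 72 mm across, 85 mm high.
Things that resemble listed ones, but are neither listed nor needed, are in the scene too. Leave any blue look-alike of the part that bears short_center alone.

How it is judged:
By the outcome, as a careful person would: the job done as asked, in the order asked, and still so for the second after the job is handed in, with the robot touching nothing.
It also fails if it takes over 72 s, if anything falls off the work surface, if the arm or the gripper's body presses on something with over 40 N, if the wrist force passes 120 N, or if a joint passes its speed limit or range.

ROBOT

A 6-joint arm with a two-finger parallel gripper is mounted at the origin on the work surface. World frame = base frame: x ahead of the robot, y to its left, z up, the work surface at z = 0. Lengths are in m, angles in rad, forces in N, time in s.
With the tool pointing down it reaches from about 0.375 to 0.9 m from the base axis. Payload 3.1 kg.
Tool frame: the origin (TCP) lies midway between the tips of the shut fingers; the grasp point (between the pads) lies 19 mm behind it; z points along the fingers, y is the line along which they close (so a half turn about z gives the same grasp; the last joint's range is limited). The gripper opens to 85 mm and grips with 20 to 120 N. Pads are 22 mm wide; open, the fingers measure 114 mm over their backs; the gripper's body (76 mm by 85 mm) begins 54 mm behind the grasp point. The pads swing forward as they close: fully open they stand 13 mm farther back than shut.
Start: joints at [1.02, 0.527, 1.433, -0, 1.181, -0.178], TCP at [0.228, 0.582, 0.202] pointing down, gripper open.
Joint ranges: [-3.08, 3.08], [-0.75, 2.2], [0.22, 2.44], [-1.43, 4.57], [0, 2.65], [-2.85, 2.85]. Speed limits (rad/s): [2.79, 2.79, 3.14, 3.14, 3.14, 3.14].

INTERFACE

Orientations are given as a unit quaternion [x, y, z, w].
In Python, from station import manip gives the robot as it stands.
- The arm moves only by the tool step_arm, never from a script. Its argument "targets" is text: rows parted by semicolons, each of 4 numbers parted by spaces: the shift along the tool's x, y, z in mm, then the turn about the tool's z in degrees. A call has 1 to 12 rows; each row is the pose to reach, as a shift and turn from the pose commanded when the call began, along the tool's axes at that moment; what a row does not reach only later rows make up. A row lasts 1/10 s, in which the tool goes at most 50 mm and 8.59 degrees, less where a joint would pass 70% of its speed; a pose out of reach is approached as far as the arm can. A call with a gripper value outside its range is refused whole. "gripper" is the closure, from 0 (fully open) to 1 (shut), set as the call begins (left out, the last holds). The fingers move at their own pace and stop on an object; "squeeze" is the grip in N (left out, the last holds). Time passes only in rows, so rows that repeat a pose let the fingers close. It gives the time, the measured TCP pose, the force, the opening and the grip force at its end, in the units of the state.
- manip.sense(): the state, without advancing time (a new reading comes with each control period).
- manip.snapshot(name): name is "scene" or "top"; returns the picture (400x640x3 uint8, red, green, blue); there is no depth.
- manip.get_calibration(name): a dict with "fov_y" (degrees; the focal length in pixels is half the picture's height over the tangent of half this angle, whatever the lens; pixels are square), "cx", "cy" (the principal point, pixels), "extrinsics" (4x4, takes a point from camera to world coordinates). Camera axes: x right, y down, z forward; pixel columns grow to the right and rows downward; lengths in m; the calibration is good to about 2 mm. A picture is of the moment at which its call begins. get_calibration takes no time and is no camera call.
- manip.sign_off(): hands the job in; it is judged then, once.
Trained networks look in the newest picture that a camera, given by its name, has taken for a name from the list of things; names that differ only in an ending like _2 or _b are one class to them, and where a whole thing is asked for, a point or a joint stands for the part that bears it (a point fixed in the world has none). Each returns a list of dicts, best first, with "p" (0 to 1); they miss things now and then, are a little off and sometimes report something else, mostly with a low value. They report only what shows in the picture. A call takes as long as a camera call. They do not tell look-alikes from the thing itself.
- manip.recognise(camera, query): "position" ([column, row] in pixels, amid what is visible of it).
- manip.masks_of(camera, query): "pixels" (400x640 bool, what is visible of it) and "position" ([column, row] in pixels, amid what is visible of it).
- manip.mark_of(camera, query): "position" ([column, row] in pixels: a listed point, or the origin of a listed thing).
The state is a dict: "t": time; "q": joint angles; "qd": joint speeds; "tau": joint torques, N m; "tcp_pos": TCP position; "tool_rot": TCP orientation; "force": force on the tool from outside, world axes, zero at the start; "ft_torque": the same for the moment, N m; "finger_gap": opening from 0.0 (shut) to 1.0 (fully open); "gripper_force": force on a finger pad.
Only numpy, scipy, OpenCV 4.12 (cv2) and the standard library are available. Lean on these libraries where they do the work, as an engineer would, in place of code of your own. Each camera call takes 0.05 s, during which the arm holds its last target. There are 200 camera calls.

## Working session

There is one attempt and no reset: what is moved stays moved. The work goes in short steps, Python scripts to look and compute and a tool call to move; the robot and the scene stay as the last step left them, time stands still between calls to the robot, and variables do not carry over. Pictures are saved under pics/ and viewed, at most 10 in all, crops included, and the job is handed in when it is done.

Besides the shell and the picture viewer there is one more tool, called after ">>>" as name(argument=value, ...) on one line, values as JSON. step_arm: Moves the arm, as the interface text tells. Its arguments: {"type":"object","properties":{"targets":{"type":"string"},"gripper":{"type":"number"},"squeeze":{"type":"number"}},"required":["targets"]}

```bash
mkdir -p pics; ls
cat > h.py <<'E'
import numpy as np, cv2
from station import manip
from scipy.spatial.transform import Rotation as R
def cal(n):
    c=manip.get_calibration(n); f=200/np.tan(np.radians(c['fov_y'])/2); return f,c['cx'],c['cy'],np.array(c['extrinsics'])
def ray(n,p):
    f,cx,cy,E=cal(n); d=E[:3,:3]@np.array([(p[0]-cx)/f,(p[1]-cy)/f,1]); return E[:3,3],d
def atz(n,p,z):
    o,d=ray(n,p); return o+d*(z-o[2])/d[2]
def proj(n,P):
    f,cx,cy,E=cal(n); q=E[:3,:3].T@(np.array(P)-E[:3,3]); return [f*q[0]/q[2]+cx,f*q[1]/q[2]+cy]
def tri(ps):
    A=0;b=0
    for n,p in ps:
        o,d=ray(n,p); d=d/np.linalg.norm(d); M=np.eye(3)-np.outer(d,d); A=A+M; b=b+M@o
    return np.linalg.solve(A,b)
def snap(n,f):
    im=manip.snapshot(n); cv2.imwrite('pics/'+f,im[:,:,::-1]); return im
E
cat > a.py <<'E'
from h import *
np.set_printoptions(precision=4,suppress=True)
a=snap('scene','s0.png');b=snap('top','t0.png')
cv2.imwrite('pics/both.png',cv2.resize(np.vstack([a,b])[:,:,::-1],(480,600)))
for n in ['scene','top']:
    c=cal(n);print(n,c[0],c[1],c[2],c[3].round(3).tolist(), {k:v for k,v in manip.get_calibration(n).items() if k not in('extrinsics',)})
for q in ['tall_center','middle_center','short_center','rack_corner','rack_rod','bookend_tab']:
    for n in ['scene','top']:
        print(q,n,[(np.round(r['position'],1).tolist(),round(r['p'],2)) for r in manip.mark_of(n,q)[:4]])
s=manip.sense();print(s['t'],s['tcp_pos'],s['tool_rot'],s['force'])
E
python3 a.py
```

```text
pics
scene 466.9207543619832 326.6195154307626 198.05584649066586 [[-0.786, 0.373, -0.493, 1.127], [0.618, 0.455, -0.641, 0.767], [-0.015, -0.808, -0.588, 0.945], [0.0, 0.0, 0.0, 1.0]] {'fov_y': 46.37460117726823, 'cx': 326.6195154307626, 'cy': 198.05584649066586}
top 398.8287915887781 321.42562908849436 202.70767738178628 [[-0.009, -0.994, 0.112, 0.407], [-1.0, 0.012, 0.018, -0.038], [-0.019, -0.111, -0.994, 1.284], [0.0, 0.0, 0.0, 1.0]] {'fov_y': 53.26462800543575, 'cx': 321.42562908849436, 'cy': 202.70767738178628}
tall_center scene [([282.2, 174.1], 0.77)]
tall_center top [([438.7, 231.4], 0.58)]
middle_center scene [([444.1, 319.4], 0.89)]
middle_center top [([194.9, 219.0], 0.7)]
short_center scene [([357.9, 199.6], 0.75)]
short_center top [([346.1, 226.4], 0.88), ([355.9, 272.3], 0.82)]
rack_corner scene [([282.4, 176.2], 0.72), ([290.5, 311.1], 0.58)]
rack_corner top [([285.1, 145.8], 0.81)]
rack_rod scene [([266.8, 192.5], 0.93)]
rack_rod top [([329.8, 134.4], 0.66), ([415.4, 173.0], 0.24), ([380.2, 241.5], 0.19)]
bookend_tab scene [([277.1, 227.5], 0.59)]
bookend_tab top [([364.6, 182.8], 0.74)]
0.7 [0.2276 0.5821 0.2016] [0.1853 0.9827 0.     0.    ] [0.7406 0.4589 0.599 ]
```

View pics/s0.png

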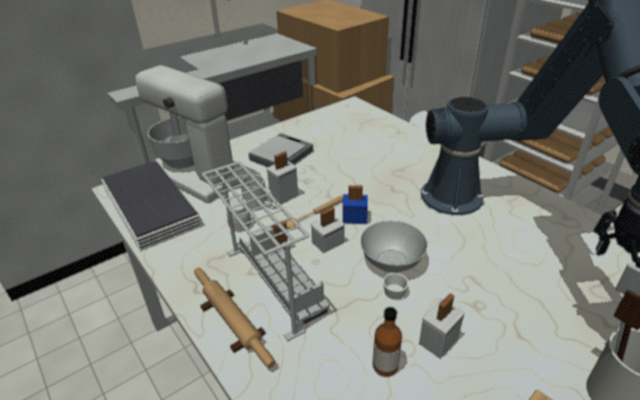

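View pics/t0.png

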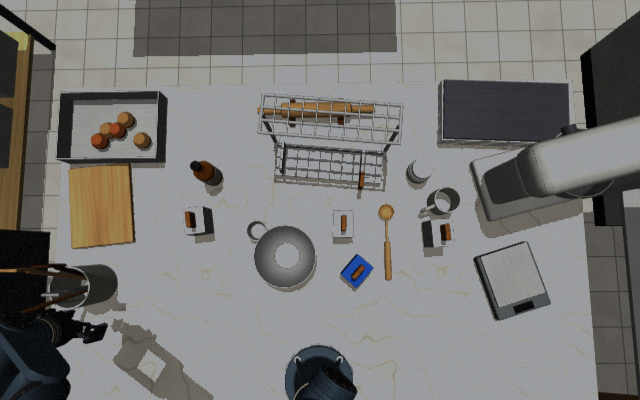

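The scene picture shows steel canisters near (283,182), (327,233) and (443,325), and a blue look-alike at (356,205). In the top picture the steel canisters are at (437,235), (344,224) and (198,220), and the blue one is at (356,271). The short one is the steel canister at scene (327,233) / top (344,224), because the blue one is the look-alike. I'll fit poses and check them with crops.

```bash
cat > b.py <<'E'
from h import *
from scipy.optimize import minimize
np.set_printoptions(precision=4,suppress=True)
T=lambda a,b:tri([('scene',a),('top',b)])
pts={'tall':([282.2,174.1],[438.7,231.4]),'mid':([444.1,319.4],[194.9,219]),'corner':([282.4,176.2],[285.1,145.8]),'corner2':([290.5,311.1],[285.1,145.8]),'rod':([266.8,192.5],[329.8,134.4]),'tab':([277.1,227.5],[364.6,182.8])}
for k,v in pts.items():
    P=T(*v); print(k,P,[np.round(np.array(proj(n,P))-p,1) for n,p in zip(['scene','top'],v)])
def sil(n,x,y,yaw,H,shape=(400,640)):
    m=np.zeros((1600,2560),np.uint8)
    c,s=np.cos(yaw),np.sin(yaw)
    for (a,b,z0,z1) in [(.04,.031,0,H),(.023,.007,H,H+.052)]:
        pp=[]
        for sx in(-1,1):
            for sy in(-1,1):
                for z in(z0,z1): pp.append(proj(n,[x+c*a*sx-s*b*sy,y+s*a*sx+c*b*sy,z]))
        h=cv2.convexHull(((np.array(pp)+.5)*4*16).astype(np.int32)); cv2.fillPoly(m,[h],255,shift=4)
    return cv2.resize(m,(640,400),interpolation=cv2.INTER_AREA)/255.
res={}
for q,H,pos in [('tall_center',.12,dict(scene=(283,182),top=(437,235))),('middle_center',.097,dict(scene=(443,325),top=(198,220))),('short_center',.075,dict(scene=(327,233),top=(344,224)))]:
    M={}
    for n in('scene','top'):
        L=manip.masks_of(n,q); print(q,n,[(np.round(r['position']).tolist(),round(r['p'],2),int(r['pixels'].sum())) for r in L[:3]])
        L=[r for r in L if np.hypot(*(np.array(r['position'])-pos[n]))<18]
        if L: M[n]=L[0]['pixels'].astype(float)
    best=None
    p0=atz('top',pos['top'],H*.9)
    for yaw in(-.25,-.1,.1,.25):
        f=lambda v:sum(1-np.minimum(s:=sil(n,v[0],v[1],v[2]/5,H),m).sum()/np.maximum(s,m).sum() for n,m in M.items())
        r=minimize(f,[p0[0],p0[1],yaw*5],method='Nelder-Mead',options=dict(initial_simplex=[[p0[0],p0[1],yaw*5],[p0[0]+.015,p0[1],yaw*5],[p0[0],p0[1]+.015,yaw*5],[p0[0],p0[1],yaw*5+.4]],maxiter=80,xatol=2e-4,fatol=1e-4))
        if best is None or r.fun<best.fun: best=r
    print(q,list(M),best.x[:2],'yaw deg',np.degrees(best.x[2]/5),best.fun)
    res[q]=best.x*[1,1,.2]
a=cv2.imread('pics/t0.png')[85:205,250:410]; b=cv2.imread('pics/s0.png')[150:350,190:370]
cv2.imwrite('pics/c1.png',cv2.resize(a,None,fx=5,fy=5,interpolation=cv2.INTER_CUBIC)[:600,:800])
cv2.imwrite('pics/c2.png',cv2.resize(b,None,fx=3,fy=3,interpolation=cv2.INTER_CUBIC))
E
python3 b.py
```

```text
tall [ 0.4485 -0.3614  0.0961] [array([-0.8, -0.1]), array([-0.6,  0.7])]
mid [0.4934 0.3702 0.0841] [array([-1.8,  0.1]), array([-1. ,  0.9])]
corner [0.6627 0.0462 0.3814] [array([11.5,  1. ]), array([ 6.2, -8.9])]
corner2 [0.7315 0.0978 0.0392] [array([0.3, 0. ]), array([ 0.1, -0.2])]
rod [ 0.6878 -0.0423  0.3037] [array([-1. , -0.2]), array([-0.6,  0.8])]
tab [ 0.6029 -0.1504  0.0808] [array([0.7, 0.1]), array([ 0.4, -0.5])]
tall_center scene [([282.0, 179.0], 0.85, 1080)]
tall_center top [([440.0, 234.0], 0.97, 833), ([420.0, 172.0], 0.56, 495)]Traceback (most recent call last):
  File "b.py", line 29, in <module>
    r=minimize(f,[p0[0],p0[1],yaw*5],method='Nelder-Mead',options=dict(initial_simplex=[[p0[0],p0[1],yaw*5],[p0[0]+.015,p0[1],yaw*5],[p0[0],p0[1]+.015,yaw*5],[p0[0],p0[1],yaw*5+.4]],maxiter=80,xatol=2e-4,fatol=1e-4))
    res = _minimize_neldermead(fun, x0, args, callback, bounds=bounds,
                               **options)
    fsim[j] = func(sim[j])
              ~~~~^^^^^^^^
    fx = function(np.copy(x), *(wrapper_args + args))
  File "b.py", line 28, in <lambda>
[... 280 characters left out ...]
:sum(1-np.minimum(s:=sil(n,v[0],v[1],v[2]/5,H),m).sum()/np.maximum(s,m).sum() for n,m in M.items())
                                   ~~~^^^^^^^^^^^^^^^^^^^^^^
  File "b.py", line 15, in sil
    for z in(z0,z1): pp.append(proj(n,[x+c*a*sx-s*b*sy,y+s*a*sx+c*b*sy,z]))
                               ~~~~^^^^^^^^^^^^^^^^^^^^^^^^^^^^^^^^^^^^^^^
  File "h.py", line 11, in proj
    f,cx,cy,E=cal(n); q=E[:3,:3].T@(np.array(P)-E[:3,3]); return [f*q[0]/q[2]+cx,f*q[1]/q[2]+cy]
              ~~~^^^
  File "h.py", line 5, in cal
    c=manip.get_calibration(n); f=200/np.tan(np.radians(c['fov_y'])/2); return f,c['cx'],c['cy'],np.array(c['extrinsics'])
ValueError: time passes only in moves, steps and waits
```

```bash
python3 - <<'E'
s=open('h.py').read()
s=s.replace("def cal(n):\n","import functools\n@functools.lru_cache\ndef cal(n):\n");open('h.py','w').write(s)
E
timeout 500 python3 b.py
```

```text
tall [ 0.4485 -0.3614  0.0961] [array([-0.8, -0.1]), array([-0.6,  0.7])]
mid [0.4934 0.3702 0.0841] [array([-1.8,  0.1]), array([-1. ,  0.9])]
corner [0.6627 0.0462 0.3814] [array([11.5,  1. ]), array([ 6.2, -8.9])]
corner2 [0.7315 0.0978 0.0392] [array([0.3, 0. ]), array([ 0.1, -0.2])]
rod [ 0.6878 -0.0423  0.3037] [array([-1. , -0.2]), array([-0.6,  0.8])]
tab [ 0.6029 -0.1504  0.0808] [array([0.7, 0.1]), array([ 0.4, -0.5])]
tall_center scene [([282.0, 179.0], 0.85, 1080)]
tall_center top [([440.0, 234.0], 0.97, 833), ([420.0, 172.0], 0.56, 495)]
tall_center ['scene', 'top'] [ 0.4473 -0.3669] yaw deg 1.182072368516962 0.20842674110596482
middle_center scene [([442.0, 325.0], 0.77, 1898)]
middle_center top [([198.0, 220.0], 0.76, 808), ([362.0, 168.0], 0.45, 319), ([419.0, 171.0], 0.4, 525)]
middle_center ['scene', 'top'] [0.493  0.3687] yaw deg 7.073774089009878 0.085691284662201
short_center scene [([275.0, 252.0], 0.71, 6615), ([356.0, 209.0], 0.61, 878), ([325.0, 233.0], 0.57, 1027)]
short_center top [([347.0, 224.0], 0.95, 592), ([357.0, 270.0], 0.59, 596)]
short_center ['scene', 'top'] [ 0.4777 -0.081 ] yaw deg -0.6525028514871106 0.17655266763316102
```

View pics/c1.png

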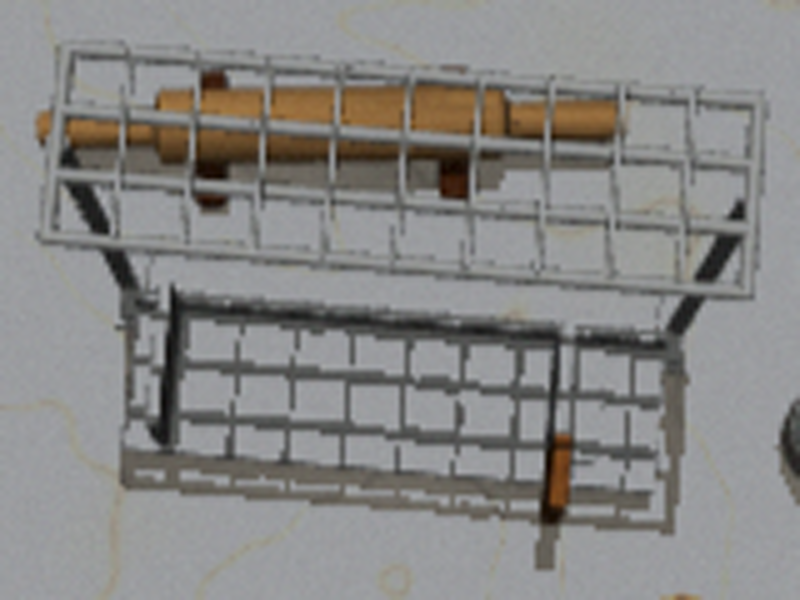

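View pics/c2.png

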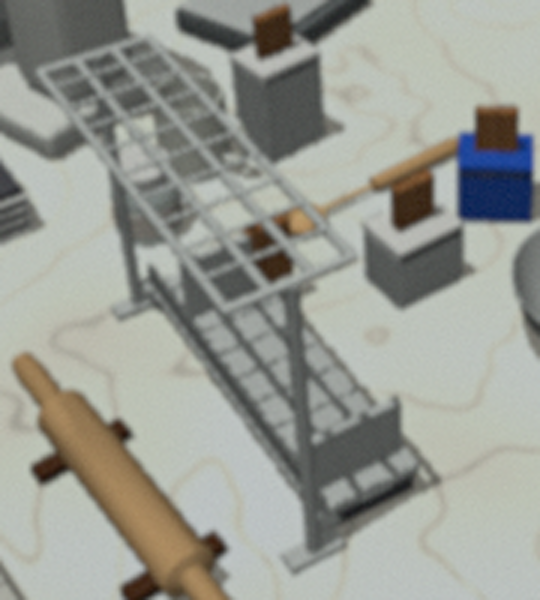

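```bash
cat > c.py <<'E'
from h import *
np.set_printoptions(precision=4,suppress=True)
a=cv2.imread('pics/t0.png'); b=cv2.imread('pics/s0.png')
L=atz('top',(259,132.4),.295);Rr=atz('top',(400.2,143.4),.295)
print('rod top',L,Rr,np.linalg.norm(L-Rr),(L+Rr)/2)
L2=atz('scene',(190+228/3,150+306/3),.295);R2=atz('scene',(0,0),.295)
u=(L-Rr)/np.linalg.norm(L-Rr); yaw=np.arctan2(-u[0],u[1]);print('yaw',np.degrees(yaw))
mid=((L+Rr)/2+np.array([.6878,-.0423,.295]))/2
v=np.array([np.cos(yaw),np.sin(yaw),0]);w=np.array([-v[1],v[0],0])
C=atz('top',(285.1,145.8),.03); Cs=atz('scene',(290.5,311.1),.03);print('corner',C,Cs,'from rod x',(mid-C)@v,(mid-C)@w)
Cm=(C+Cs)/2; Cm=Cm+v*((mid-Cm)@v+.032)
Cm[2]=.03
print('C',Cm,'rodmid in rack',(mid-Cm)@v,(mid-Cm)@w)
tab=np.array([.6029,-.1504,.081]); print('tab in rack',(tab-Cm)@v,(tab-Cm)@w)
np.savez('rack.npz',C=Cm,yaw=yaw)
W=lambda x,y,z:Cm+v*x/1e3+w*y/1e3+np.array([0,0,z/1e3])
lines=[[(-92,30,0),(-92,-310,0),(8,-310,0),(8,30,0),(-92,30,0)],[(0,0,24),(0,-310,24)],[(-85,0,0),(-85,0,60),(0,0,60),(0,0,0),(-85,0,0)]]
ry=(mid-Cm)@w*1e3
lines.append([(-32,ry-182,265),(-32,ry+182,265),(72,ry+182,265),(72,ry-182,265),(-32,ry-182,265)])
out=[]
for n,im,(x0,y0,x1,y1),s in [('top',a,(250,85,410,205),4),('scene',b,(190,150,370,350),3)]:
    c=cv2.resize(im[y0:y1,x0:x1],None,fx=s,fy=s,interpolation=cv2.INTER_CUBIC)
    for l in lines:
        p=[((np.array(proj(n,W(*q)))-[x0,y0]+.5)*s).astype(int) for q in l]; cv2.polylines(c,[np.array(p)],False,(0,0,255),1)
    out.append(c)
h=max(o.shape[0] for o in out); out=[cv2.copyMakeBorder(o,0,h-o.shape[0],0,0,cv2.BORDER_CONSTANT) for o in out]
o=np.hstack(out);print(o.shape);cv2.imwrite('pics/ov.png',cv2.resize(o,None,fx=800/o.shape[1],fy=800/o.shape[1]) if o.shape[1]>800 else o)
# handles by colour, top and scene
for nm,H,pt,ps in [('tall',.12,(444,236),(281,160)),('mid',.097,(190,219),(445,305)),('short',.075,(344,224),(327,215))]:
    r=[]
    for n,im,p,rad in[('top',a,pt,16),('scene',b,ps,14)]:
        I=im.astype(int);m=(I[:,:,2]-I[:,:,0]>35)
        k=np.zeros(m.shape,np.uint8);cv2.circle(k,p,rad,1,-1);m=(m&(k>0))
        yy,xx=np.nonzero(m);r.append((n,(xx.mean(),yy.mean())))
        if n=='top':
            q=np.array([atz('top',(x,y),H+.05)[:2] for x,y in zip(xx,yy)]);e,V=np.linalg.eigh(np.cov(q.T));print(nm,len(xx),'yaw',np.degrees(np.arctan(V[1,1]/V[0,1])),np.sqrt(e)*3.46)
    P=tri(r);print(nm,'handle',P,'expected z',H+.026,[np.round(np.array(proj(n,P))-p,1) for n,p in r])
E
python3 c.py
```

```text
rod top [0.7002 0.1369 0.295 ] [ 0.6662 -0.2214  0.295 ] 0.3599450949154216 [ 0.6832 -0.0422  0.295 ]
yaw -5.4125466156974404
corner [0.7333 0.0992 0.03  ] [0.728  0.0904 0.03  ] from rod x -0.03420836429014225 -0.14538435600544838
C [0.7306 0.0948 0.03  ] rodmid in rack -0.03200000000000005 -0.14074664751523377
tab in rack -0.10403563656434539 -0.256187521645747
(600, 1180, 3)
tall 76 yaw 3.5361130789544237 [0.0131 0.0449]
tall handle [ 0.4455 -0.3702  0.1543] expected z 0.146 [array([-0.6,  0.7]), array([-0.8, -0.1])]
mid 68 yaw 7.150072950489014 [0.013  0.0442]
mid handle [0.4938 0.3709 0.1362] expected z 0.123 [array([ 0.3, -0.3]), array([ 0.5, -0. ])]
short 64 yaw -2.159613423315576 [0.0115 0.0465]
short handle [ 0.4791 -0.0819  0.1229] expected z 0.10099999999999999 [array([ 0.2, -0.3]), array([0.4, 0. ])]
```

View pics/ov.png

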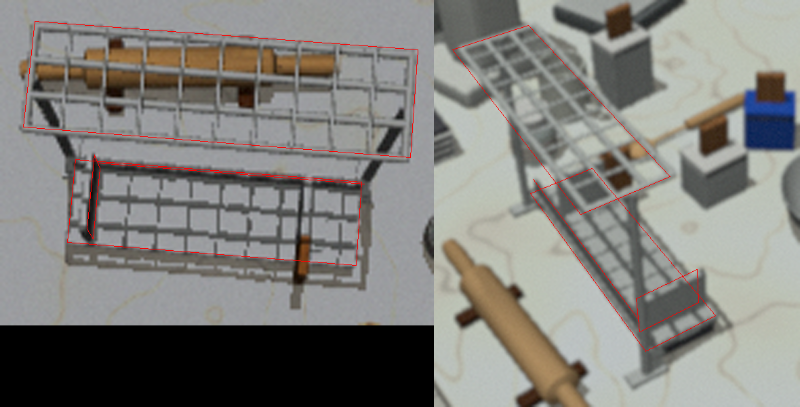

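The overlay agrees with the rack to within a few mm. Rack yaw is about -5.4° and the corner is near (0.730, 0.095). I'll start with the tall canister.

```bash
cat > g.py <<'E'
import sys; from h import *
# usage: g.py x y z yaw(tool y angle deg)... in world; or r:x y z(mm rack) ; prints shift/turn from current pose
def pose():
    s=manip.sense(); Q=R.from_quat(s['tool_rot']).as_matrix(); return s,np.array(s['tcp_pos']),Q
s,P,Q=pose(); d=np.load('rack.npz'); C=d['C'];yw=float(d['yaw'])
v=np.array([np.cos(yw),np.sin(yw),0]);w=np.array([-v[1],v[0],0])
k=P-C; ty=np.degrees(np.arctan2(Q[1,1],Q[0,1]))
print('t %.2f tcp %s rack(mm) %s tooly %.1f (rack %.1f) tilt z %s q6 %.2f F %s rackF %.1f %.1f gap %.3f gf %.1f'%(s['t'],P.round(4),(np.array([k@v,k@w,k[2]])*1e3).round(1),ty,ty-np.degrees(yw),Q[:,2].round(3),s['q'][5],np.round(s['force'],1),np.dot(s['force'],v),np.dot(s['force'],w),s['finger_gap'],s['gripper_force']))
print('rack v,w in tool',(Q.T@v).round(3),(Q.T@w).round(3))
for a in sys.argv[1:]:
    r=a.startswith('r'); x=[float(i) for i in a.lstrip('r').split(',')]
    T=C+v*x[0]/1e3+w*x[1]/1e3+[0,0,x[2]/1e3] if r else np.array(x[:3])
    D=Q.T@(T-P)*1e3; A=x[3]+(np.degrees(yw) if r else 0); print(a,'->',D.round(1),'turn %.1f'%((ty-A+180)%360-180))
E
python3 g.py .50,.2,.30,80 .434,-.369,.29,93 .434,-.369,.128,93
```

```text
t 1.10 tcp [0.2276 0.5821 0.2016] rack(mm) [-546.7  437.6  171.6] tooly 68.6 (rack 74.1) tilt z [ 0.  0. -1.] q6 -0.18 F [ 0.1 -0.5  1.5] rackF 0.1 -0.5 gap 1.004 gf 0.0
rack v,w in tool [-0.962  0.275  0.   ] [0.275 0.962 0.   ]
.50,.2,.30,80 -> [-392.8 -256.6  -98.4] turn -11.4
.434,-.369,.29,93 -> [-538.6 -810.6  -88.4] turn -24.4
.434,-.369,.128,93 -> [-538.6 -810.6   73.6] turn -24.4
```

>>> step_arm(targets="-200 -130 -98 -6;-393 -257 -98 -11;-393 -257 -98 -11;-393 -257 -98 -11;-393 -257 -98 -11;-393 -257 -98 -11;-393 -257 -98 -11;-393 -257 -98 -11;-393 -257 -98 -11;-400 -310 -98 -14;-406 -360 -98 -16;-412 -410 -98 -18", gripper=0, squeeze=60)

```text
t: 2.3
tcp_pos: [0.4681, 0.0739, 0.2997]
tool_rot: [0.029, 1.0, -0.0, 0.001]
force: [0.4, -0.2, -0.6]
finger_gap: 1.0
gripper_force: 0.0
```

```bash
python3 g.py .434,-.369,.20,93 .434,-.369,.128,93
```

```text
t 2.30 tcp [0.4681 0.0739 0.2997] rack(mm) [-259.3  -45.6  269.7] tooly 86.7 (rack 92.1) tilt z [ 0.001 -0.    -1.   ] q6 -1.59 F [ 0.4 -0.2 -0.6] rackF 0.4 -0.2 gap 1.000 gf 0.0
rack v,w in tool [-0.999 -0.037  0.001] [-0.037  0.999 -0.   ]
.434,-.369,.20,93 -> [   8.9 -444.1   99.8] turn -6.3
.434,-.369,.128,93 -> [   9.  -444.1  171.8] turn -6.3
```

>>> step_arm(targets="5 -420 0 -5;5 -420 0 -5;5 -420 0 -5;5 -420 0 -5;5 -420 0 -5;5 -420 0 -5;5 -420 0 -5;5 -420 0 -5;5 -420 0 -5;5 -420 40 -5;5 -420 80 -5;5 -420 80 -5")

```text
t: 3.5
tcp_pos: [0.435, -0.3392, 0.2144]
tool_rot: [-0.014, 1.0, 0.005, -0.004]
force: [-0.4, -0.1, 0.2]
finger_gap: 1.001
gripper_force: 0.0
```

```bash
python3 g.py .434,-.369,.128,93
```

```text
t 3.50 tcp [ 0.435  -0.3392  0.2144] rack(mm) [-253.4 -460.   184.4] tooly 91.6 (rack 97.0) tilt z [-0.008  0.01  -1.   ] q6 -2.46 F [-0.4 -0.1  0.2] rackF -0.4 -0.1 gap 1.001 gf 0.0
rack v,w in tool [-0.992 -0.122 -0.009] [-0.123  0.992  0.009]
.434,-.369,.128,93 -> [  1.1 -30.7  86.1] turn -1.4
```

>>> step_arm(targets="0 0 0 0;0 0 0 0")

```text
t: 3.7
tcp_pos: [0.4394, -0.3437, 0.2216]
tool_rot: [-0.015, 1.0, -0.002, 0.001]
force: [-0.5, 0.2, 0.6]
finger_gap: 0.999
gripper_force: 0.0
```

```bash
python3 g.py .434,-.369,.128,93
```

```text
t 3.70 tcp [ 0.4394 -0.3437  0.2216] rack(mm) [-248.6 -464.   191.6] tooly 91.7 (rack 97.1) tilt z [ 0.003 -0.003 -1.   ] q6 -2.46 F [-0.5  0.2  0.6] rackF -0.5 0.2 gap 0.999 gf 0.0
rack v,w in tool [-0.992 -0.124  0.003] [-0.124  0.992 -0.003]
.434,-.369,.128,93 -> [  6.4 -24.8  93.7] turn -1.3
```

>>> step_arm(targets="6 -25 40 -1.5;6 -25 80 -1.5;6 -25 94 -1.5;6 -25 94 -1.5;6 -25 94 -1.5")

```text
t: 4.2
tcp_pos: [0.4341, -0.3693, 0.1274]
tool_rot: [-0.028, 1.0, -0.002, 0.001]
force: [0.3, 0.2, 1.0]
finger_gap: 0.998
gripper_force: 0.0
```

>>> step_arm(targets="0 0 0 0;0 0 0 0;0 0 0 0;0 0 0 0;0 0 0 0;0 0 0 0", gripper=1)

```text
t: 4.8
tcp_pos: [0.4327, -0.368, 0.1258]
tool_rot: [-0.027, 1.0, 0.0, -0.0]
force: [-0.3, 2.1, 4.7]
finger_gap: 0.146
gripper_force: 59.7
```

```bash
python3 - <<'E'
from h import *
a=snap('top','t1.png');b=snap('scene','s1.png')
cv2.imwrite('pics/g1.png',np.hstack([cv2.resize(a[180:280,390:490],(400,400),interpolation=2),cv2.resize(b[110:210,230:330],(400,400),interpolation=2)])[:,:,::-1])
E
python3 g.py r-87,-37,235,90 r-87,-37,128,90
```

```text
t 4.90 tcp [ 0.4327 -0.368   0.1258] rack(mm) [-252.9 -488.9   95.8] tooly 93.1 (rack 98.6) tilt z [-0.  0. -1.] q6 -2.53 F [-0.8  1.7  4.2] rackF -1.0 1.6 gap 0.149 gf 59.8
rack v,w in tool [-0.989 -0.149 -0.   ] [-0.149  0.989  0.   ]
r-87,-37,235,90 -> [-231.3  422.2 -139.2] turn 8.6
r-87,-37,128,90 -> [-231.3  422.2  -32.2] turn 8.6
```

View pics/g1.png

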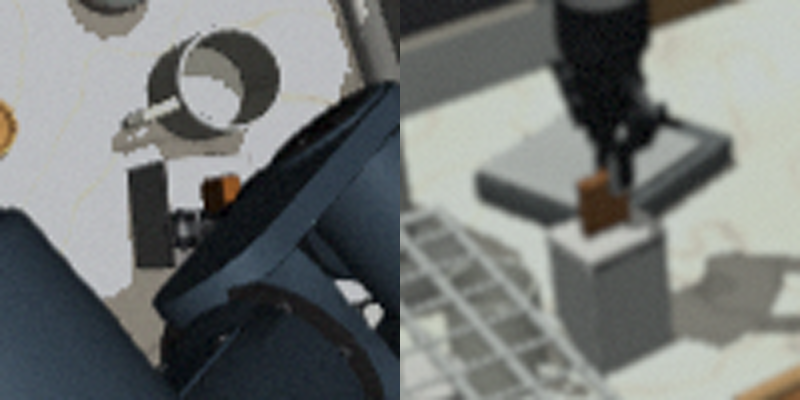

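The crop shows the fingers gripping the front half of the tall canister's handle, and the mug is untouched. Next I lift and transfer it.

>>> step_arm(targets="0 0 -30 0;0 0 -70 0;0 0 -110 0;0 0 -139 0;-20 37 -139 2;-42 75 -139 4;-64 115 -139 6;-86 155 -139 8;-108 195 -139 8.6;-130 235 -139 8.6;-152 275 -139 8.6;-170 310 -139 8.6")

```text
t: 6.1
tcp_pos: [0.5856, -0.0469, 0.2631]
tool_rot: [0.047, 0.999, 0.0, -0.001]
force: [0.7, -0.4, -2.7]
finger_gap: 0.144
gripper_force: 59.1
```

>>> step_arm(targets="0 0 0 0;0 0 0 0")

```text
t: 6.3
tcp_pos: [0.5849, -0.0483, 0.263]
tool_rot: [0.046, 0.999, -0.0, -0.001]
force: [0.8, 0.2, -2.7]
finger_gap: 0.145
gripper_force: 59.1
```

```bash
python3 g.py r-100,-37,200,90 r-87,-37,140,90 r-87,-37,127,90
```

```text
t 6.30 tcp [ 0.5849 -0.0483  0.263 ] rack(mm) [-131.6 -156.3  233. ] tooly 84.7 (rack 90.1) tilt z [-0.003 -0.    -1.   ] q6 -1.75 F [ 0.8  0.2 -2.7] rackF 0.8 0.2 gap 0.145 gf 59.1
rack v,w in tool [-1.    -0.002 -0.003] [-0.002  1.    -0.   ]
r-100,-37,200,90 -> [-31.9 119.2  32.9] turn 0.1
r-87,-37,140,90 -> [-45.  119.2  92.9] turn 0.1
r-87,-37,127,90 -> [-45.1 119.2 105.9] turn 0.1
```

>>> step_arm(targets="-15 40 0 0;-30 80 0 0;-35 119 0 0;-45 119 0 0;-45 119 20 0;-45 119 45 0;-45 119 70 0;-45 119 90 0;-45 119 98 0;-45 119 98 0;-45 119 98 0")

```text
t: 7.4
tcp_pos: [0.6424, 0.0639, 0.1671]
tool_rot: [0.048, 0.999, -0.0, 0.001]
force: [1.1, -0.5, -2.9]
finger_gap: 0.144
gripper_force: 59.2
```

>>> step_arm(targets="0 0 3 0;0 0 5 0;0 0 5 0")

```text
t: 7.7
tcp_pos: [0.6417, 0.065, 0.1617]
tool_rot: [0.048, 0.999, -0.0, 0.0]
force: [-0.3, 0.2, -3.3]
finger_gap: 0.144
gripper_force: 59.3
```

```bash
python3 g.py r-87,-37,127,90
```

```text
t 7.70 tcp [0.6417 0.065  0.1617] rack(mm) [-85.8 -38.1 131.7] tooly 84.6 (rack 90.0) tilt z [ 0. -0. -1.] q6 -1.55 F [-0.3  0.2 -3.3] rackF -0.4 0.2 gap 0.144 gf 59.3
rack v,w in tool [-1.     0.001  0.   ] [ 0.001  1.    -0.   ]
r-87,-37,127,90 -> [1.2 1.1 4.7] turn -0.0
```

>>> step_arm(targets="0 0 2 0;0 0 4 0;0 0 5 0;0 0 6 0;0 0 6 0")

```text
t: 8.2
tcp_pos: [0.6417, 0.0651, 0.1559]
tool_rot: [0.048, 0.999, 0.0, 0.0]
force: [-1.3, 0.1, 2.2]
finger_gap: 0.145
gripper_force: 59.8
```

>>> step_arm(targets="0 0 0 0;0 0 0 0;0 0 0 0;0 0 -25 0;0 0 -62 0;25 0 -65 8;60 0 -65 16;97 0 -65 24;97 0 -65 32;97 0 -65 40;97 0 -65 48;97 0 -65 56", gripper=0.45)

```text
t: 9.4
tcp_pos: [0.5453, 0.0741, 0.2207]
tool_rot: [0.513, 0.858, 0.0, 0.0]
force: [0.1, -0.4, -0.2]
finger_gap: 0.553
gripper_force: 0.0
```

>>> step_arm(targets="0 0 0 8;0 0 0 16;0 0 0 24;0 0 0 32;0 0 0 34;0 0 0 34;0 0 0 34", gripper=0)

```text
t: 10.1
tcp_pos: [0.5452, 0.0741, 0.2205]
tool_rot: [0.74, 0.673, 0.0, 0.0]
force: [0.1, -0.6, 0.4]
finger_gap: 0.997
gripper_force: 0.0
```

```bash
python3 - <<'E'
from h import *
a=snap('top','t2.png');b=snap('scene','s2.png')
cv2.imwrite('pics/g2.png',np.hstack([cv2.resize(a[90:230,240:380],(400,400),interpolation=2),cv2.resize(b[200:340,220:360],(400,400),interpolation=2)])[:,:,::-1])
E
python3 g.py r-185,-37,25,0 r-137,-37,25,0
```

```text
t 10.20 tcp [0.5452 0.0741 0.2204] rack(mm) [-182.7  -38.1  190.4] tooly -5.4 (rack -0.0) tilt z [ 0. -0. -1.] q6 0.03 F [-0.2  0.4 -0.5] rackF -0.2 0.4 gap 1.001 gf 0.0
rack v,w in tool [0. 1. 0.] [ 1. -0. -0.]
r-185,-37,25,0 -> [  1.1  -2.4 165.4] turn -0.0
r-137,-37,25,0 -> [  1.1  45.6 165.5] turn -0.0
```

View pics/g2.png

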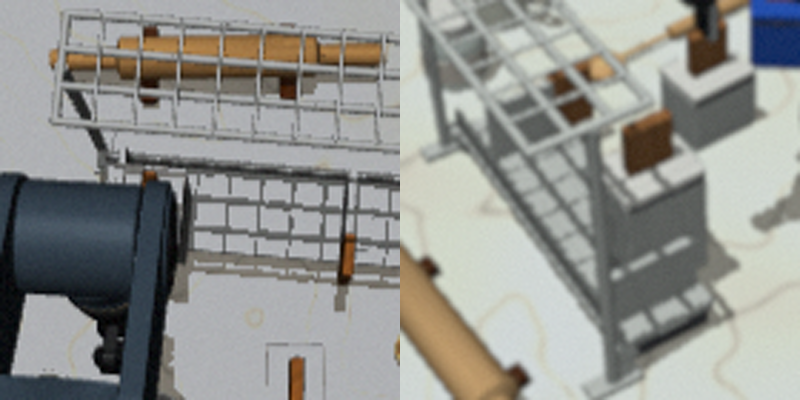

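The crop shows the tall canister upright on the board beside the end plate. Next I push it back low on its body with the outer finger.

>>> step_arm(targets="1 -4 45 0;1 -4 90 0;1 -4 135 0;1 -4 164 0;1 4 164 0;1 12 164 0;1 18 164 0;1 24 164 0;1 29 164 0;1 33 164 0;1 36 164 0;1 36 164 0")

```text
t: 11.4
tcp_pos: [0.5817, 0.0716, 0.0566]
tool_rot: [0.74, 0.673, 0.0, 0.0]
force: [-1.5, -0.4, 0.1]
finger_gap: 1.002
gripper_force: 0.0
```

```bash
python3 g.py
```

```text
t 11.40 tcp [0.5817 0.0716 0.0566] rack(mm) [-146.1  -37.1   26.6] tooly -5.5 (rack -0.0) tilt z [ 0.001 -0.    -1.   ] q6 0.03 F [-1.5 -0.4  0.1] rackF -1.5 -0.6 gap 1.002 gf 0.0
rack v,w in tool [0.001 1.    0.001] [ 1.    -0.001  0.   ]
```

>>> step_arm(targets="0 2 0 0;0 4 0 0;0 6 0 0;0 7 0 0;0 8 0 0;0 9 0 0")

```text
t: 12.0
tcp_pos: [0.5889, 0.071, 0.0566]
tool_rot: [0.74, 0.673, -0.001, -0.001]
force: [-4.8, 1.1, 6.6]
finger_gap: 0.998
gripper_force: 3.7
```

>>> step_arm(targets="0 1 0 0;0 2 0 0;0 3 0 0;0 3 0 0")

```text
t: 12.4
tcp_pos: [0.5908, 0.0709, 0.0577]
tool_rot: [0.74, 0.673, -0.001, -0.001]
force: [-8.2, -0.4, 12.8]
finger_gap: 1.004
gripper_force: 6.4
```

>>> step_arm(targets="0 -30 0 0;0 -45 -40 0;0 -55 -90 0;0 -60 -140 8;0 -60 -190 16;0 -60 -215 24;0 -60 -215 32;0 -60 -215 40")

```text
t: 13.2
tcp_pos: [0.5341, 0.0763, 0.2731]
tool_rot: [0.926, 0.376, 0.002, 0.001]
force: [-0.1, 0.2, -0.4]
finger_gap: 0.999
gripper_force: 0.0
```

```bash
python3 g.py .4816,.3685,.25,-83 .4816,.3685,.106,-83; python3 -c "
from h import *
print(atz('scene',(388,372),0),atz('top',(212,182),0),atz('top',(203,168),.18))"
```

```text
t 13.20 tcp [0.5341 0.0763 0.2731] rack(mm) [-193.9  -37.   243.1] tooly -45.8 (rack -40.4) tilt z [ 0.004 -0.    -1.   ] q6 0.73 F [-0.1  0.2 -0.4] rackF -0.1 0.2 gap 0.999 gf 0.0
rack v,w in tool [0.648 0.762 0.004] [ 0.762 -0.648  0.   ]
.4816,.3685,.25,-83 -> [ 166.1 -246.1   22.8] turn 37.2
.4816,.3685,.106,-83 -> [ 165.7 -246.6  166.8] turn 37.2
[0.64267284 0.35312827 0.        ] [0.62324544 0.34239542 0.        ] [0.63329621 0.31545233 0.18      ]
```

>>> step_arm(targets="83 -123 0 8;166 -246 0 16;166 -246 0 24;166 -246 0 32;166 -246 0 37;166 -246 0 37;166 -246 40 37;166 -246 80 37;166 -246 80 37;166 -246 80 37")

```text
t: 14.2
tcp_pos: [0.479, 0.3679, 0.1912]
tool_rot: [0.998, 0.066, -0.001, 0.0]
force: [1.0, 0.4, 0.6]
finger_gap: 0.996
gripper_force: 0.0
```

```bash
python3 g.py .4816,.3685,.106,-83
```

```text
t 14.20 tcp [0.479  0.3679 0.1912] rack(mm) [-276.3  248.1  161.2] tooly -82.5 (rack -77.1) tilt z [-0.001 -0.001 -1.   ] q6 1.91 F [1.  0.4 0.6] rackF 1.0 0.5 gap 0.996 gf 0.0
rack v,w in tool [ 0.975  0.224 -0.001] [ 0.224 -0.975 -0.001]
.4816,.3685,.106,-83 -> [ 2.7 -0.3 85.2] turn 0.5
```

>>> step_arm(targets="2 0 40 0;2 0 75 0;2 0 85 0;2 0 85 0")

```text
t: 14.6
tcp_pos: [0.4817, 0.368, 0.1069]
tool_rot: [0.998, 0.065, 0.0, -0.0]
force: [-0.1, 0.5, 0.4]
finger_gap: 0.998
gripper_force: 0.0
```

>>> step_arm(targets="0 0 0 0;0 0 0 0;0 0 0 0;0 0 0 0;0 0 0 0;0 0 0 0", gripper=1)

```text
t: 15.2
tcp_pos: [0.4814, 0.3682, 0.1072]
tool_rot: [0.998, 0.066, 0.001, 0.0]
force: [-1.1, -2.0, 5.6]
finger_gap: 0.143
gripper_force: 61.8
```

```bash
python3 g.py .49,.15,.25,-90 r-120,-104,205,-90 r-87,-104,205,-90
```

```text
t 15.20 tcp [0.4814 0.3682 0.1072] rack(mm) [-273.9  248.7   77.2] tooly -82.4 (rack -77.0) tilt z [ 0.001 -0.    -1.   ] q6 1.91 F [-1.1 -2.   5.6] rackF -0.9 -2.1 gap 0.143 gf 61.8
rack v,w in tool [0.974 0.224 0.001] [ 0.224 -0.974 -0.   ]
.49,.15,.25,-90 -> [ -20.   217.5 -142.8] turn 7.6
r-120,-104,205,-90 -> [  71.   378.3 -127.6] turn 13.0
r-87,-104,205,-90 -> [ 103.1  385.7 -127.6] turn 13.0
```

>>> step_arm(targets="0 0 -30 0;0 0 -70 0;0 0 -110 0;0 0 -135 0;-5 40 -135 4;-10 85 -135 7;-15 130 -135 10;-15 175 -135 13;-10 220 -135 13;10 265 -135 13;35 310 -135 13;50 345 -135 13")

```text
t: 16.4
tcp_pos: [0.5771, 0.0305, 0.2408]
tool_rot: [0.999, -0.048, 0.0, 0.0]
force: [0.0, -0.6, -2.6]
finger_gap: 0.144
gripper_force: 60.9
```

>>> step_arm(targets="0 0 0 0;0 0 0 0")

```text
t: 16.6
tcp_pos: [0.5752, 0.0322, 0.2401]
tool_rot: [0.999, -0.049, -0.002, -0.0]
force: [-0.6, -0.1, -3.3]
finger_gap: 0.142
gripper_force: 60.9
```

```bash
python3 g.py r-105,-104,140,-90 r-87,-104,112,-90 r-87,-104,107,-90
```

```text
t 16.60 tcp [0.5752 0.0322 0.2401] rack(mm) [-148.9  -77.   210.1] tooly -95.6 (rack -90.2) tilt z [-0.003  0.001 -1.   ] q6 1.53 F [-0.6 -0.1 -3.3] rackF -0.5 -0.2 gap 0.142 gf 60.9
rack v,w in tool [ 1.    -0.003 -0.003] [-0.003 -1.     0.001]
r-105,-104,140,-90 -> [44.2 26.9 70. ] turn -0.2
r-87,-104,112,-90 -> [62.3 26.8 97.9] turn -0.2
r-87,-104,107,-90 -> [ 62.3  26.9 102.9] turn -0.2
```

>>> step_arm(targets="20 27 0 0;45 27 0 0;62 27 0 0;62 27 25 0;62 27 55 0;62 27 80 0;62 27 92 0;62 27 96 0;62 27 98 0;62 27 100 0;62 27 102 0;62 27 102 0")

```text
t: 17.8
tcp_pos: [0.6353, 0.0, 0.1401]
tool_rot: [0.999, -0.048, 0.001, 0.0]
force: [-1.2, -0.1, -1.9]
finger_gap: 0.143
gripper_force: 60.8
```

>>> step_arm(targets="0 0 1 0;0 0 2 0;0 0 2 0")

```text
t: 18.1
tcp_pos: [0.6349, 0.0, 0.1373]
tool_rot: [0.999, -0.048, -0.0, -0.0]
force: [0.3, 0.7, -1.5]
finger_gap: 0.142
gripper_force: 60.8
```

```bash
python3 g.py r-87,-104,107,-90
```

```text
t 18.10 tcp [0.6349 0.     0.1373] rack(mm) [ -86.4 -103.4  107.3] tooly -95.5 (rack -90.1) tilt z [-0.  0. -1.] q6 1.49 F [ 0.3  0.7 -1.5] rackF 0.2 0.7 gap 0.142 gf 60.8
rack v,w in tool [ 1.    -0.001 -0.   ] [-0.001 -1.     0.   ]
r-87,-104,107,-90 -> [-0.6  0.6  0.3] turn -0.1
```

>>> step_arm(targets="0 0 1 0;0 0 2 0;0 0 2 0")

```text
t: 18.4
tcp_pos: [0.6351, -0.0004, 0.1372]
tool_rot: [0.999, -0.048, 0.0, 0.0]
force: [-3.3, -0.7, 6.9]
finger_gap: 0.145
gripper_force: 62.0
```

>>> step_arm(targets="0 0 0 0;0 0 0 0;0 0 0 0;0 0 -25 0;0 0 -62 0;-25 0 -65 -8;-60 0 -65 -16;-97 0 -65 -24;-97 0 -65 -32;-97 0 -65 -40;-97 0 -65 -48;-97 0 -65 -56", gripper=0.45)

```text
t: 19.6
tcp_pos: [0.5385, 0.0094, 0.2004]
tool_rot: [0.903, 0.429, 0.0, 0.0]
force: [-1.0, -0.4, -0.5]
finger_gap: 0.551
gripper_force: 0.0
```

>>> step_arm(targets="0 0 0 -8;0 0 0 -16;0 0 0 -24;0 0 0 -32;0 0 0 -34;0 0 0 -34;0 0 0 -34", gripper=0)

```text
t: 20.3
tcp_pos: [0.5385, 0.0093, 0.2003]
tool_rot: [0.74, 0.672, 0.0, 0.0]
force: [-0.4, -0.5, 0.0]
finger_gap: 0.999
gripper_force: 0.0
```

```bash
python3 g.py r-185,-104,26,0 r-148,-104,26,0
```

```text
t 20.30 tcp [0.5385 0.0093 0.2003] rack(mm) [-183.2 -103.2  170.3] tooly -5.5 (rack -0.1) tilt z [ 0.  0. -1.] q6 -0.09 F [-0.4 -0.5  0. ] rackF -0.4 -0.5 gap 0.999 gf 0.0
rack v,w in tool [0.002 1.    0.   ] [ 1.    -0.002  0.   ]
r-185,-104,26,0 -> [ -0.8  -1.8 144.3] turn -0.1
r-148,-104,26,0 -> [ -0.7  35.2 144.3] turn -0.1
```

>>> step_arm(targets="0 -2 45 0;0 -2 90 0;0 -2 130 0;0 -2 144 0;0 6 144 0;0 14 144 0;0 20 144 0;0 26 144 0;0 31 144 0;0 35 144 0;0 37 144 0;0 39 144 0")

```text
t: 21.5
tcp_pos: [0.5771, 0.0056, 0.0565]
tool_rot: [0.74, 0.673, -0.0, -0.0]
force: [-2.7, 0.6, 2.8]
finger_gap: 1.003
gripper_force: 1.4
```

>>> step_arm(targets="0 1.5 0 0;0 3 0 0;0 4.5 0 0;0 6 0 0;0 7 0 0;0 7 0 0")

```text
t: 22.1
tcp_pos: [0.5845, 0.0049, 0.0563]
tool_rot: [0.74, 0.673, 0.0, 0.0]
force: [-2.4, 1.0, 1.1]
finger_gap: 1.001
gripper_force: 0.9
```

```bash
python3 g.py
```

```text
t 22.10 tcp [0.5845 0.0049 0.0563] rack(mm) [-137.  -103.3   26.3] tooly -5.5 (rack -0.1) tilt z [ 0. -0. -1.] q6 -0.09 F [-2.4  1.   1.1] rackF -2.5 0.7 gap 1.001 gf 0.9
rack v,w in tool [0.001 1.    0.   ] [ 1.    -0.001  0.   ]
```

>>> step_arm(targets="0 1 0 0;0 2 0 0;0 3 0 0;0 3 0 0")

```text
t: 22.5
tcp_pos: [0.5846, 0.005, 0.0564]
tool_rot: [0.74, 0.673, -0.002, -0.002]
force: [-8.0, 0.3, 5.9]
finger_gap: 0.999
gripper_force: 3.4
```

```bash
python3 g.py
```

```text
t 22.50 tcp [0.5846 0.005  0.0564] rack(mm) [-136.9 -103.2   26.4] tooly -5.4 (rack -0.0) tilt z [-0.005  0.001 -1.   ] q6 -0.09 F [-8.   0.3  5.9] rackF -8.0 -0.4 gap 0.999 gf 3.4
rack v,w in tool [ 0.001  1.    -0.005] [ 1.    -0.001  0.   ]
```

>>> step_arm(targets="0 -30 0 0;0 -45 -40 0;0 -50 -90 0;0 -55 -135 8;-20 -70 -165 16;-45 -90 -165 24;-70 -107 -165 32;-90 -107 -165 40;-95 -107 -165 48;-95 -107 -165 56;-95 -107 -165 64;-95 -107 -165 72")

```text
t: 23.7
tcp_pos: [0.4729, -0.0805, 0.2217]
tool_rot: [0.994, 0.106, 0.001, 0.001]
force: [0.4, 0.4, -0.1]
finger_gap: 0.997
gripper_force: 0.0
```

>>> step_arm(targets="0 0 0 8;0 0 0 13;0 0 0 13;0 0 0 13")

```text
t: 24.1
tcp_pos: [0.4724, -0.0801, 0.2215]
tool_rot: [1.0, -0.003, 0.001, 0.0]
force: [-0.2, -0.2, -0.3]
finger_gap: 0.999
gripper_force: 0.0
```

```bash
python3 g.py .4665,-.0812,.085,-91.5;  python3 - <<'E'
from h import *
a=snap('top','t3.png');b=snap('scene','s3.png')
cv2.imwrite('pics/g3.png',np.hstack([cv2.resize(a[100:300,250:450],(400,400),interpolation=2),cv2.resize(b[160:340,210:390],(400,400),interpolation=2)])[:,:,::-1])
E
```

```text
t 24.10 tcp [ 0.4724 -0.0801  0.2215] rack(mm) [-240.6 -198.5  191.5] tooly -90.4 (rack -84.9) tilt z [ 0.002 -0.001 -1.   ] q6 1.18 F [-0.2 -0.2 -0.3] rackF -0.2 -0.2 gap 0.999 gf 0.0
rack v,w in tool [0.996 0.088 0.002] [ 0.088 -0.996 -0.   ]
.4665,-.0812,.085,-91.5 -> [ -6.1   1.1 136.5] turn 1.1
```

View pics/g3.png

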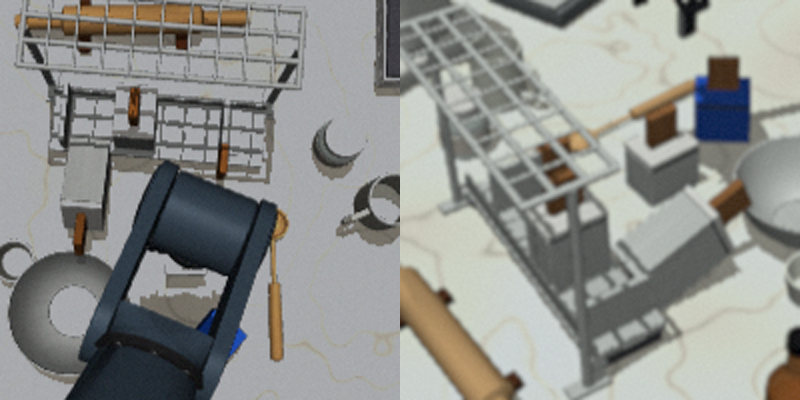

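The picture shows the tall canister tipped forward off the board's front, with its handle resting on the bowl rim (top crop (80,233), scene crop (732,203)). The middle one stands upright at the lip. I'll locate the tipped canister so I can swing it back up by its handle.

```bash
cat > d.py <<'E'
from h import *
np.set_printoptions(precision=4,suppress=True)
d=np.load('rack.npz'); C=d['C'];yw=float(d['yaw']); v=np.array([np.cos(yw),np.sin(yw),0]);w=np.array([-v[1],v[0],0])
rk=lambda P:(np.array([(P-C)@v,(P-C)@w,P[2]-C[2]])*1e3).round(0)
def ends(im,p,rad):
    I=im.astype(int);m=(I[:,:,2]-I[:,:,0]>30);k=np.zeros(m.shape,np.uint8);cv2.circle(k,p,rad,1,-1);yy,xx=np.nonzero(m&(k>0))
    X=np.c_[xx,yy];c=X.mean(0);U=np.linalg.svd(X-c,full_matrices=False)[2][0];t=(X-c)@U;return len(xx),c,c+U*t.min(),c+U*t.max()
a=cv2.imread('pics/t2.png');b=cv2.imread('pics/s2.png')
r=[ends(a,(292,152),6),ends(b,(307,250),13)];print(r);P=tri([('top',r[0][1]),('scene',r[1][1])]);print('before push',P,rk(P))
q=atz('scene',r[1][1],.176);print(q,rk(q))
a=cv2.imread('pics/t3.png');b=cv2.imread('pics/s3.png')
r=[ends(a,(290,216),14),ends(b,(359,251),14)];print(r)
P=tri([('top',r[0][1]),('scene',r[1][1])]);print('now handle',P,rk(P))
for n,cam in[((290,170),'top')]: pass
def g(pt,ps):
    P=tri([('top',pt),('scene',ps)]);print(pt,ps,P.round(3),rk(P),[np.round(np.array(proj(c,P))-p,1) for c,p in(('top',pt),('scene',ps))])
# upper body corners at handle end: left-upper, right-upper
g((281,208),(0,0)) if 0 else None
# middle handle now
r=[ends(a,(316.5,152),8),ends(b,(285,246),12)];P=tri([('top',r[0][1]),('scene',r[1][1])]);print('middle handle',r[0][:2],r[1][:2],rk(P))
for y,z in[(-37,110)]:pass
for n in('top','scene'):
    L=manip.masks_of(n,'tall_center');print(n,[(np.round(x['position']).tolist(),round(x['p'],2)) for x in L[:3]])
cv2.imwrite('pics/g4.png',np.hstack([cv2.resize(a[160:240,260:320],(450,600),interpolation=2),cv2.resize(b[215:300,300:350+40],(350,330),interpolation=2)][:1]+[cv2.copyMakeBorder(cv2.resize(b[225:300,300:375],(350,350),interpolation=2),0,250,0,0,0)]))
E
python3 d.py
```

```text
[(15, array([291.4667, 151.3333]), array([289.218 , 152.8055]), array([293.3927, 150.0724])), (263, array([306.4297, 248.3916]), array([312.1834, 238.1026]), array([300.3788, 259.2119]))]
before push [0.6672 0.0696 0.1928] [-61. -31. 163.]
[0.6502 0.0616 0.176 ] [-77. -41. 146.]
[(88, array([289.1591, 215.4432]), array([290.091 , 205.9111]), array([288.1258, 226.0123])), (179, array([358.4134, 249.5531]), array([364.613 , 242.3975]), array([352.7033, 256.1437]))]
now handle [0.5003 0.0813 0.1   ] [-228.  -35.   70.]Traceback (most recent call last):
  File "d.py", line 20, in <module>
    r=[ends(a,(316.5,152),8),ends(b,(285,246),12)];P=tri([('top',r[0][1]),('scene',r[1][1])]);print('middle handle',r[0][:2],r[1][:2],rk(P))
       ~~~~^^^^^^^^^^^^^^^^^
  File "d.py", line 6, in ends
    I=im.astype(int);m=(I[:,:,2]-I[:,:,0]>30);k=np.zeros(m.shape,np.uint8);cv2.circle(k,p,rad,1,-1);yy,xx=np.nonzero(m&(k>0))
                                                                           ~~~~~~~~~~^^^^^^^^^^^^^^
cv2.error: OpenCV(4.12.0) :-1: error: (-5:Bad argument) in function 'circle'
> Overload resolution failed:
>  - Can't parse 'center'. Sequence item with index 0 has a wrong type
>  - Can't parse 'center'. Sequence item with index 0 has a wrong type
```

```bash
python3 g.py r-228,-35,160,-90 r-228,-35,54,-90
```

```text
t 24.20 tcp [ 0.4721 -0.0799  0.2214] rack(mm) [-240.9 -198.3  191.4] tooly -90.4 (rack -85.0) tilt z [ 0.001 -0.    -1.   ] q6 1.18 F [-0.3 -1.  -1.1] rackF -0.2 -1.1 gap 0.998 gf 0.0
rack v,w in tool [0.996 0.088 0.001] [ 0.088 -0.996 -0.   ]
r-228,-35,160,-90 -> [  27.2 -161.6   31.4] turn 5.0
r-228,-35,54,-90 -> [  27.1 -161.6  137.4] turn 5.0
```

>>> step_arm(targets="10 -50 0 5;20 -100 0 5;27 -150 0 5;27 -162 0 5;27 -162 40 5;27 -162 80 5;27 -162 110 5;27 -162 125 5;27 -162 135 5;27 -162 137 5;27 -162 137 5")

```text
t: 25.3
tcp_pos: [0.5004, 0.0818, 0.0846]
tool_rot: [0.999, -0.048, 0.0, 0.0]
force: [-0.0, -0.3, 0.8]
finger_gap: 1.004
gripper_force: 0.0
```

>>> step_arm(targets="0 0 0 0;0 0 0 0;0 0 0 0;0 0 0 0;0 0 0 0;0 0 0 0", gripper=1, squeeze=30)

```text
t: 25.9
tcp_pos: [0.5001, 0.082, 0.0847]
tool_rot: [0.999, -0.048, 0.0, 0.0]
force: [-1.3, -1.4, 2.8]
finger_gap: 0.132
gripper_force: 29.2
```

```bash
python3 g.py
```

```text
t 25.90 tcp [0.5001 0.082  0.0847] rack(mm) [-228.3  -34.6   54.7] tooly -95.5 (rack -90.0) tilt z [ 0. -0. -1.] q6 1.61 F [-1.3 -1.4  2.8] rackF -1.2 -1.5 gap 0.132 gf 29.2
rack v,w in tool [ 1.    -0.001  0.   ] [-0.001 -1.    -0.   ]
```

>>> step_arm(targets="4 0 0 0;8 0 0 0;17 0 -15 0;27 0 -28 0;37 0 -39 0;49 0 -50 0;62 0 -59 0;62 0 -59 0")

```text
t: 26.7
tcp_pos: [0.5646, 0.0758, 0.1441]
tool_rot: [0.999, -0.048, 0.002, 0.0]
force: [-0.8, 0.4, -2.3]
finger_gap: 0.107
gripper_force: 29.2
```

```bash
cat > e.py <<'E'
from h import *
import sys
d=np.load('rack.npz'); C=d['C'];yw=float(d['yaw']); v=np.array([np.cos(yw),np.sin(yw),0]);w=np.array([-v[1],v[0],0])
W=lambda x,y,z:C+v*x/1e3+w*y/1e3+np.array([0,0,z/1e3])
a=manip.snapshot('scene');t=manip.snapshot('top')
cv2.imwrite('pics/%s_s.png'%sys.argv[1],a[:,:,::-1]);cv2.imwrite('pics/%s_t.png'%sys.argv[1],t[:,:,::-1])
# brown blobs in scene near rack
for n,im,box in(('scene',a,(200,150,400,350)),('top',t,(240,90,420,260))):
    x0,y0,x1,y1=box;I=im[y0:y1,x0:x1].astype(int);m=((I[:,:,0]-I[:,:,2]>30)&(I[:,:,0]<165)).astype(np.uint8)
    k,l,st,ct=cv2.connectedComponentsWithStats(m)
    print(n,[(tuple((ct[i]+[x0,y0]).round(1)),int(st[i,4]),'bbox',tuple(int(q) for q in st[i,:4]+[x0,y0,0,0])) for i in range(1,k) if st[i,4]>20])
for s in sys.argv[2:]:
    p=[float(q) for q in s.split(',')];print(s,'scene',np.round(proj('scene',W(*p)),1),'top',np.round(proj('top',W(*p)),1))
E
python3 e.py u1 -166,-35,129; python3 g.py
```

```text
scene [((np.float64(357.7), np.float64(191.8)), 103, 'bbox', (354, 185, 9, 14)), ((np.float64(322.7), np.float64(215.4)), 108, 'bbox', (314, 205, 16, 20)), ((np.float64(284.8), np.float64(223.6)), 31, 'bbox', (281, 220, 9, 8)), ((np.float64(275.5), np.float64(228.4)), 37, 'bbox', (272, 225, 8, 8)), ((np.float64(346.0), np.float64(240.5)), 188, 'bbox', (337, 232, 18, 17)), ((np.float64(282.0), np.float64(238.5)), 66, 'bbox', (277, 235, 12, 8)), ((np.float64(280.2), np.float64(252.1)), 33, 'bbox', (277, 249, 7, 7)), ((np.float64(205.1), np.float64(275.1)), 30, 'bbox', (200, 269, 10, 13)), ((np.float64(201.8), np.float64(281.3)), 22, 'bbox', (200, 277, 5, 9)), ((np.float64(232.9), np.float64(317.8)), 806, 'bbox', (202, 280, 64, 70)), ((np.float64(387.5), np.float64(336.1)), 619, 'bbox', (375, 320, 25, 30))]
top [((np.float64(295.5), np.float64(103.1)), 36, 'bbox', (290, 99, 13, 10)), ((np.float64(310.6), np.float64(103.0)), 31, 'bbox', (304, 102, 13, 4)), ((np.float64(324.7), np.float64(104.7)), 63, 'bbox', (318, 102, 13, 9)), ((np.float64(337.9), np.float64(106.4)), 91, 'bbox', (332, 1
[... 631 characters left out ...]
121.4)), 23, 'bbox', (338, 119, 5, 6)), ((np.float64(316.4), np.float64(151.2)), 70, 'bbox', (314, 144, 6, 16)), ((np.float64(361.5), np.float64(179.3)), 58, 'bbox', (359, 172, 5, 15)), ((np.float64(385.5), np.float64(212.4)), 97, 'bbox', (378, 204, 16, 21)), ((np.float64(343.3), np.float64(222.9)), 70, 'bbox', (341, 215, 5, 16)), ((np.float64(385.6), np.float64(248.3)), 42, 'bbox', (385, 234, 2, 26))]
-166,-35,129 scene [338.  241.5] top [288.4 192.9]
t 26.80 tcp [0.5609 0.0762 0.1425] rack(mm) [-167.2  -34.5  112.5] tooly -95.5 (rack -90.0) tilt z [-0.002  0.    -1.   ] q6 1.60 F [ 0.2  0.2 -3.1] rackF 0.1 0.2 gap 0.099 gf 29.2
rack v,w in tool [ 1.    -0.001 -0.002] [-0.001 -1.     0.   ]
```

```bash
python3 -c "
import cv2,numpy as np
a=cv2.imread('pics/u1_s.png')[180:330,240:390];b=cv2.imread('pics/u1_t.png')[130:270,250:390]
cv2.imwrite('pics/g4.png',np.hstack([cv2.resize(a,(500,500),interpolation=2),cv2.copyMakeBorder(cv2.resize(b,(300,300),interpolation=2),0,200,0,0,0)]))"
```

```text
(no output)
```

View pics/g4.png

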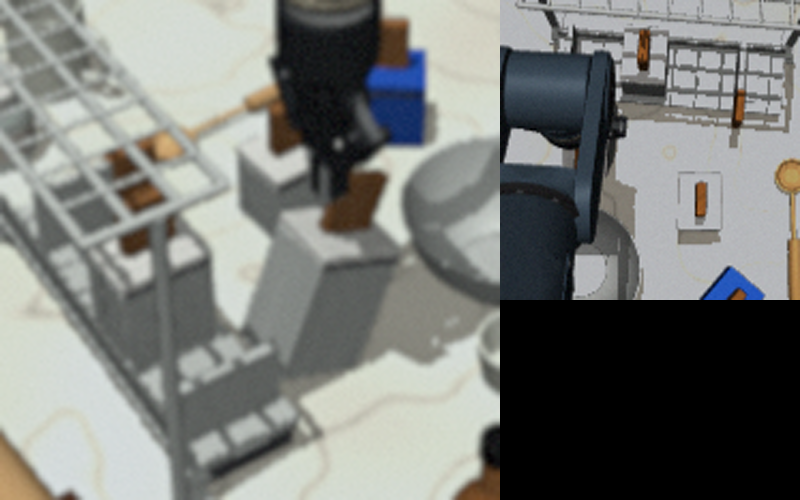

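The picture shows the tall canister hanging in the grip, about 15–20° from upright, just in front of the board. I'll set it down on the table there, regrip and place it again.

>>> step_arm(targets="-5 0 -10 0;-10 0 -20 0;-12 0 -20 0;-12 0 -10 0;-12 0 -5 0;-12 0 0 0;-12 0 4 0;-12 0 6 0")

```text
t: 27.6
tcp_pos: [0.5496, 0.0773, 0.1366]
tool_rot: [0.999, -0.048, -0.0, -0.0]
force: [0.5, 0.1, 0.4]
finger_gap: -0.006
gripper_force: 0.1
```

>>> step_arm(targets="0 0 2 0;0 0 4 0;0 0 4 0")

```text
t: 27.9
tcp_pos: [0.55, 0.0774, 0.1356]
tool_rot: [0.999, -0.048, 0.001, 0.0]
force: [-4.4, 1.3, 12.8]
finger_gap: 0.001
gripper_force: 6.9
```

```bash
python3 g.py
```

```text
t 27.90 tcp [0.55   0.0774 0.1356] rack(mm) [-178.2  -34.4  105.6] tooly -95.4 (rack -90.0) tilt z [ 0.001 -0.    -1.   ] q6 1.60 F [-4.4  1.3 12.8] rackF -4.5 0.8 gap 0.001 gf 6.9
rack v,w in tool [ 1.    -0.001  0.001] [-0.001 -1.    -0.   ]
```

>>> step_arm(targets="0 0 -20 0;0 0 -60 0;-10 0 -100 0;-10 0 -100 0", gripper=0)

```text
t: 28.3
tcp_pos: [0.543, 0.0783, 0.239]
tool_rot: [0.999, -0.047, 0.006, 0.0]
force: [0.3, -0.1, 0.1]
finger_gap: 0.677
gripper_force: 0.0
```

```bash
python3 e.py u2 -170,-35,116 -150,-35,116| grep -v "^top"
python3 - <<'E'
from h import *
for n in('scene','top'):
    L=manip.masks_of(n,'tall_center');
    for x in L[:2]:
        yy,xx=np.nonzero(x['pixels']);c=cv2.minAreaRect(np.c_[xx,yy].astype(np.float32));print(n,np.round(x['position']),round(x['p'],2),len(xx),c,xx.min(),xx.max(),yy.min(),yy.max())
E
```

```text
scene [((np.float64(327.7), np.float64(211.4)), 275, 'bbox', (313, 196, 29, 29)), ((np.float64(285.3), np.float64(223.4)), 34, 'bbox', (281, 219, 10, 9)), ((np.float64(275.5), np.float64(228.3)), 35, 'bbox', (272, 225, 8, 8)), ((np.float64(333.0), np.float64(242.3)), 236, 'bbox', (325, 232, 16, 22)), ((np.float64(281.9), np.float64(238.4)), 64, 'bbox', (277, 235, 12, 8)), ((np.float64(280.3), np.float64(251.9)), 30, 'bbox', (277, 249, 7, 7)), ((np.float64(230.4), np.float64(313.7)), 1007, 'bbox', (200, 268, 66, 82)), ((np.float64(387.5), np.float64(336.2)), 614, 'bbox', (375, 320, 25, 30))]
-170,-35,116 scene [339.3 244.7] top [288.7 194.9]
-150,-35,116 scene [332.8 247.6] top [289.3 188.1]
top [301. 200.] 0.71 134 ((300.5, 192.5), (29.0, 11.0), 90.0) 295 306 178 207
```

>>> step_arm(targets="0 50 0 0;0 100 0 0;0 150 0 0;0 180 0 0;0 180 0 0;0 180 0 0")

```text
t: 29.1
tcp_pos: [0.5218, -0.1011, 0.2317]
tool_rot: [0.999, -0.049, -0.002, -0.001]
force: [-0.3, 0.0, -0.2]
finger_gap: 1.006
gripper_force: 0.0
```

```bash
cat > f.py <<'E'
from h import *
from scipy.optimize import minimize
import sys
d=np.load('rack.npz'); C=d['C'];yw=float(d['yaw']); v=np.array([np.cos(yw),np.sin(yw),0]);w=np.array([-v[1],v[0],0])
H=float(sys.argv[1]);g=[float(q) for q in sys.argv[2].split(',')];name=sys.argv[3]
# pose: x,y (rack mm, of base centre), z base, yaw deg, pitch deg
def boxes(p):
    Rm=R.from_euler('ZY',[p[3]+np.degrees(yw),p[4]],degrees=True).as_matrix();o=C+v*p[0]/1e3+w*p[1]/1e3+np.array([0,0,p[2]/1e3])
    return [[o+Rm@np.array([a*sx,b*sy,z]) for sx in(-1,1) for sy in(-1,1) for z in(z0,z1)] for a,b,z0,z1 in[(.04,.031,0,H),(.023,.007,H,H+.052)]]
def sil(n,p):
    m=np.zeros((1600,2560),np.uint8)
    for B in boxes(p): cv2.fillPoly(m,[cv2.convexHull(((np.array([proj(n,q) for q in B])+.5)*64).astype(np.int32))],255,shift=4)
    return cv2.resize(m,(640,400),interpolation=cv2.INTER_AREA)/255.
M={}
for n in('scene','top'):
    manip.snapshot(n);c=np.array(proj(n,C+v*g[0]/1e3+w*g[1]/1e3+np.array([0,0,g[2]/1e3+H*.6])))
    for x in manip.masks_of(n,name):
        e=np.hypot(*(np.array(x['position'])-c));print(n,np.round(x['position']),round(x['p'],2),int(x['pixels'].sum()),'off',round(e,1))
        if e<18 and n not in M: M[n]=x['pixels'].astype(float)
S=np.array([10,10,10,5,10.])
f=lambda u:sum(1-np.minimum(s:=sil(n,g+u*S),m).sum()/np.maximum(s,m).sum() for n,m in M.items())+.003*(u[3]**2+u[4]**2)+.01*u[2]**2
g=np.array(g);b=min((minimize(f,u0,method='Nelder-Mead',options=dict(maxiter=150,xatol=.02,fatol=1e-4,initial_simplex=np.vstack([u0]+[np.array(u0)+.8*e for e in np.eye(5)]))) for u0 in([0.]*5,[0,0,0,0,-1.])),key=lambda r:r.fun)
print(list(M),'rack x y z yaw pitch',(g+b.x*S).round(1),'cost',round(b.fun,3))
E
python3 f.py .12 -150,-35,-30,0,0 tall_center; python3 e.py u3 -150,-35,116 | grep -A0 "^top" | tr '(' '\n' | grep -A0 "28[0-9]\.\|29[0-9]\."
```

```text
scene [333. 267.] 0.83 1748 off 1.2
top [296. 193.] 0.74 705 off 4.7
['scene', 'top'] rack x y z yaw pitch [-153.5  -45.6  -28.7    5.    -1.6] cost 0.129
295.6), np.float64
--
284.9), np.float64
--
281.6), np.float64
--
294.6), np.float64
--
292.9), np.float64
```

The fit puts the tall canister upright on the table at rack (-153, -46), yawed 5°. I'll regrip it by the front of its handle.

```bash
python3 g.py r-170,-47,180,-85 r-170,-47,97,-85
```

```text
t 29.40 tcp [ 0.5226 -0.0997  0.2332] rack(mm) [-188.7 -213.3  203.2] tooly -95.3 (rack -89.9) tilt z [-0.  0. -1.] q6 1.27 F [-0.   0.8  0.4] rackF -0.1 0.8 gap 0.997 gf 0.0
rack v,w in tool [ 1.     0.001 -0.   ] [ 0.001 -1.     0.   ]
r-170,-47,180,-85 -> [  18.9 -166.3   23.3] turn -4.9
r-170,-47,97,-85 -> [  19.  -166.2  106.3] turn -4.9
```

>>> step_arm(targets="8 -45 0 -5;16 -90 0 -5;19 -135 0 -5;19 -166 0 -5;19 -166 20 -5;19 -166 55 -5;19 -166 85 -5;19 -166 103 -5;19 -166 107 -5;19 -166 107 -5", gripper=0, squeeze=80)

```text
t: 30.4
tcp_pos: [0.5571, 0.063, 0.1261]
tool_rot: [1.0, -0.004, -0.0, -0.0]
force: [-0.4, -0.4, -0.1]
finger_gap: 0.997
gripper_force: 0.0
```

>>> step_arm(targets="0 0 0 0;0 0 0 0;0 0 0 0;0 0 0 0;0 0 0 0;0 0 0 0;0 0 -15 0;0 0 -25 0;0 0 -25 0", gripper=1)

```text
t: 31.3
tcp_pos: [0.5583, 0.0624, 0.1524]
tool_rot: [1.0, -0.004, 0.001, 0.0]
force: [0.5, -1.1, -2.3]
finger_gap: 0.135
gripper_force: 79.6
```

```bash
python3 g.py r-170,-37,190,-90 r-100,-36,190,-90 r-85,-36,190,-90 r-85,-36,130,-90;  python3 e.py u4 -150,-35,140 | grep "^scene" | cut -c1-600
```

```text
t 31.30 tcp [0.5583 0.0624 0.1524] rack(mm) [-168.6  -48.6  122.4] tooly -90.5 (rack -85.0) tilt z [ 0.003 -0.    -1.   ] q6 1.49 F [ 0.5 -1.1 -2.3] rackF 0.6 -1.1 gap 0.135 gf 79.6
rack v,w in tool [0.996 0.086 0.003] [ 0.086 -0.996 -0.   ]
r-170,-37,190,-90 -> [ -0.3 -11.6 -67.6] turn 5.0
r-100,-36,190,-90 -> [ 69.6  -6.6 -67.4] turn 5.0
r-85,-36,190,-90 -> [ 84.5  -5.3 -67.4] turn 5.0
r-85,-36,130,-90 -> [84.3 -5.3 -7.4] turn 5.0
scene [((np.float64(356.1), np.float64(192.2)), 142, 'bbox', (349, 185, 14, 14)), ((np.float64(322.8), np.float64(215.6)), 112, 'bbox', (314, 205, 15, 20)), ((np.float64(284.8), np.float64(223.6)), 31, 'bbox', (281, 220, 9, 8)), ((np.float64(275.6), np.float64(228.3)), 36, 'bbox', (272, 225, 8, 8)), ((np.float64(331.3), np.float64(236.7)), 180, 'bbox', (325, 226, 15, 21)), ((np.float64(282.0), np.float64(238.4)), 67, 'bbox', (277, 235, 12, 8)), ((np.float64(280.1), np.float64(252.1)), 31, 'bbox', (277, 249, 7, 7)), ((np.float64(204.9), np.float64(275.0)), 35, 'bbox', (200, 269, 11, 13)), ((np.
```

>>> step_arm(targets="0 -6 -25 3;0 -12 -50 5;25 -10 -50 5;50 -8 -50 5;70 -6 -50 5;85 -5 -50 5;85 -5 -40 5;85 -5 -25 5;85 -5 -12 5;85 -5 -7 5;85 -5 -5 5;85 -5 -5 5")

```text
t: 32.6
tcp_pos: [0.6403, 0.0672, 0.1577]
tool_rot: [0.999, -0.047, -0.002, 0.0]
force: [-3.7, 0.3, 7.5]
finger_gap: 0.135
gripper_force: 80.9
```

```bash
python3 g.py r-85,-36,126,-90
```

```text
t 32.60 tcp [0.6403 0.0672 0.1577] rack(mm) [-87.3 -36.1 127.7] tooly -95.4 (rack -90.0) tilt z [-0.003  0.    -1.   ] q6 1.60 F [-3.7  0.3  7.5] rackF -3.7 -0.1 gap 0.135 gf 80.9
rack v,w in tool [ 1.    -0.    -0.003] [-0. -1. -0.]
r-85,-36,126,-90 -> [ 2.3 -0.1  1.7] turn -0.0
```

>>> step_arm(targets="-2 0 -1 0;-2 0 -1 0;-2 0 -1 0")

```text
t: 32.9
tcp_pos: [0.6398, 0.0672, 0.1573]
tool_rot: [0.999, -0.048, -0.001, -0.0]
force: [-1.8, 0.3, 0.6]
finger_gap: 0.138
gripper_force: 80.0
```

>>> step_arm(targets="0 0 0 0;0 0 0 0;0 0 0 0;0 0 -20 0;0 0 -60 0;-40 0 -65 -8;-80 0 -65 -16;-105 0 -65 -24;-105 0 -65 -32;-105 0 -65 -40;-105 0 -65 -48;-105 0 -65 -56", gripper=0.45)

```text
t: 34.1
tcp_pos: [0.5362, 0.077, 0.2227]
tool_rot: [0.903, 0.429, 0.0, 0.0]
force: [-0.4, -0.6, -1.2]
finger_gap: 0.554
gripper_force: 0.0
```

>>> step_arm(targets="0 0 0 -8;0 0 0 -16;0 0 0 -24;0 0 0 -32;0 0 0 -34;0 0 0 -34", gripper=0)

```text
t: 34.7
tcp_pos: [0.5362, 0.0769, 0.2225]
tool_rot: [0.74, 0.673, 0.0, 0.0]
force: [1.1, 0.2, -0.7]
finger_gap: 1.003
gripper_force: 0.0
```

```bash
python3 f.py .12 -70,-36,0,0,0 tall_center;python3 f.py .097 -40,-104,0,0,0 middle_center; python3 g.py r-190,-36,50,0
```

```text
scene [311. 268.] 0.62 1631 off 6.3
top [298. 155.] 0.81 336 off 10.0
['scene', 'top'] rack x y z yaw pitch [-76.5 -36.9   1.2  -0.3  -0.1] cost 0.834
scene [279. 265.] 0.57 710 off 4.0
top [315. 158.] 0.59 679 off 1.7
['scene', 'top'] rack x y z yaw pitch [ -41.5 -107.7   -0.6    1.    -0.3] cost 0.639
t 35.10 tcp [0.5359 0.077  0.2224] rack(mm) [-192.2  -36.1  192.4] tooly -5.5 (rack -0.1) tilt z [ 0. -0. -1.] q6 0.03 F [ 0.4 -0.2 -0.4] rackF 0.4 -0.2 gap 0.998 gf 0.0
rack v,w in tool [0.001 1.    0.   ] [ 1.    -0.001 -0.   ]
r-190,-36,50,0 -> [  0.2   2.2 142.4] turn -0.1
```

>>> step_arm(targets="0 -4 45 0;0 -4 90 0;0 -4 135 0;0 -4 170 0;0 -4 182 0;0 3 182 0;0 10 182 0;0 16 182 0;0 22 182 0;0 27 182 0;0 32 182 0;0 36 182 0")

```text
t: 36.3
tcp_pos: [0.5726, 0.0735, 0.0408]
tool_rot: [0.74, 0.673, 0.0, 0.0]
force: [-1.0, 0.8, 0.1]
finger_gap: 1.001
gripper_force: 0.0
```

>>> step_arm(targets="0 3 0 0;0 6 0 0;0 9 0 0;0 11 0 0;0 13 0 0;0 15 0 0;0 16 0 0")

```text
t: 37.0
tcp_pos: [0.5853, 0.0724, 0.0407]
tool_rot: [0.74, 0.673, -0.002, -0.002]
force: [-6.1, 0.2, 7.5]
finger_gap: 0.999
gripper_force: 3.8
```

```bash
python3 g.py
```

```text
t 37.00 tcp [0.5853 0.0724 0.0407] rack(mm) [-142.6  -36.    10.7] tooly -5.4 (rack -0.0) tilt z [-0.005  0.    -1.   ] q6 0.03 F [-6.1  0.2  7.5] rackF -6.1 -0.3 gap 0.999 gf 3.8
rack v,w in tool [ 0.     1.    -0.005] [ 1. -0. -0.]
```

```bash
python3 e.py u5 -40,-36,146 -46,-36,146 -40,-104,123| grep -v "^top" | cut -c1-900; python3 g.py
python3 -c "
import cv2,numpy as np
a=cv2.imread('pics/u5_s.png')[190:330,230:370];b=cv2.imread('pics/u5_t.png')[110:250,250:390]
cv2.imwrite('pics/g5.png',np.hstack([cv2.resize(a,(500,500),interpolation=2),cv2.copyMakeBorder(cv2.resize(b,(300,300),interpolation=2),0,200,0,0,0)]))"
```

```text
scene [((np.float64(357.5), np.float64(193.3)), 92, 'bbox', (350, 185, 13, 14)), ((np.float64(284.8), np.float64(223.7)), 30, 'bbox', (281, 220, 9, 8)), ((np.float64(275.5), np.float64(228.4)), 37, 'bbox', (272, 225, 8, 8)), ((np.float64(282.0), np.float64(238.4)), 67, 'bbox', (277, 235, 12, 8)), ((np.float64(277.9), np.float64(259.9)), 238, 'bbox', (268, 249, 17, 23)), ((np.float64(205.2), np.float64(275.0)), 26, 'bbox', (200, 269, 10, 12)), ((np.float64(233.4), np.float64(318.7)), 757, 'bbox', (202, 281, 64, 69)), ((np.float64(387.4), np.float64(336.2)), 620, 'bbox', (375, 320, 25, 30))]
-40,-36,146 scene [294.2 255.2] top [292.3 148.4]
-46,-36,146 scene [296.4 254.3] top [292.1 150.4]
-40,-104,123 scene [281.4 246.6] top [316.3 152.2]
t 37.10 tcp [0.5855 0.0724 0.0407] rack(mm) [-142.4  -36.    10.7] tooly -5.4 (rack -0.0) tilt z [-0.004  0.    -1.   ] q6 0.03 F [-5.7  1.2  6.3] rackF -5.8 0.6 gap 1.000 gf 3.1
rack v,w in tool [ 0.001  1.    -0.004] [ 1.    -0.001 -0.   ]
```

View pics/g5.png

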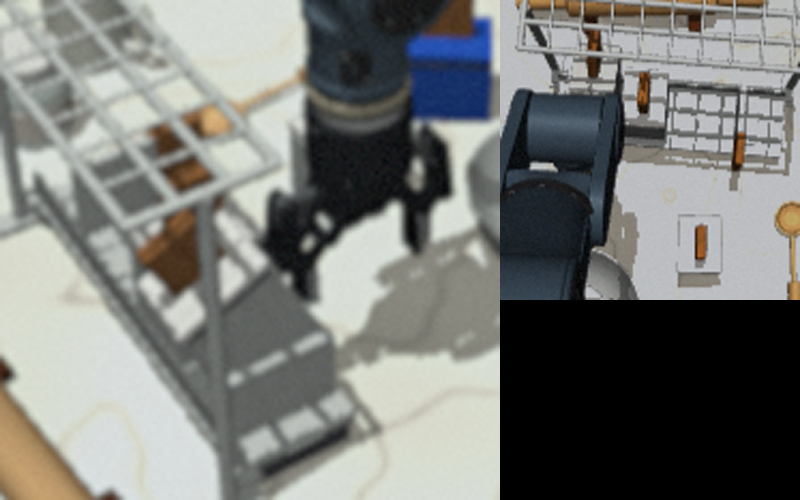

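The last picture shows the tall canister leaning back over the lip, held by the finger's wide knuckle. I'll back off slowly so it settles upright.

>>> step_arm(targets="0 -2 0 0;0 -4 0 0;0 -6 0 0;0 -8 0 0;0 -10 0 0;0 -12 0 0")

```text
t: 37.7
tcp_pos: [0.5755, 0.0732, 0.0402]
tool_rot: [0.74, 0.673, -0.0, -0.0]
force: [-1.4, -0.1, -1.2]
finger_gap: 1.001
gripper_force: 0.0
```

>>> step_arm(targets="0 -2 0 0;0 -4 0 0;0 -6 0 0")

```text
t: 38.0
tcp_pos: [0.5694, 0.0738, 0.0404]
tool_rot: [0.74, 0.673, -0.0, -0.0]
force: [-0.5, 0.3, -1.0]
finger_gap: 1.0
gripper_force: 0.0
```

>>> step_arm(targets="0 -2 0 0;0 -4 0 0;0 -6 0 0")

```text
t: 38.3
tcp_pos: [0.5635, 0.0744, 0.0403]
tool_rot: [0.74, 0.673, -0.0, -0.0]
force: [-0.6, -0.4, 0.3]
finger_gap: 0.999
gripper_force: 0.0
```

```bash
python3 g.py;python3 e.py u6 -40,-36,146 -60,-36,146 -70,-36,146| grep -v "^top" | cut -c1-900
```

```text
t 38.30 tcp [0.5635 0.0744 0.0403] rack(mm) [-164.5  -36.2   10.3] tooly -5.5 (rack -0.0) tilt z [-0.  0. -1.] q6 0.03 F [-0.6 -0.4  0.3] rackF -0.6 -0.5 gap 0.999 gf 0.0
rack v,w in tool [ 0.001  1.    -0.   ] [ 1.    -0.001 -0.   ]
scene [((np.float64(358.7), np.float64(196.4)), 25, 'bbox', (354, 193, 8, 6)), ((np.float64(320.0), np.float64(210.7)), 41, 'bbox', (314, 205, 10, 11)), ((np.float64(284.8), np.float64(223.6)), 31, 'bbox', (281, 220, 9, 8)), ((np.float64(275.5), np.float64(228.3)), 35, 'bbox', (272, 225, 8, 8)), ((np.float64(282.0), np.float64(238.4)), 66, 'bbox', (277, 235, 12, 8)), ((np.float64(296.2), np.float64(252.2)), 204, 'bbox', (290, 242, 15, 22)), ((np.float64(280.2), np.float64(252.0)), 32, 'bbox', (277, 249, 7, 7)), ((np.float64(205.1), np.float64(275.0)), 26, 'bbox', (200, 269, 10, 12)), ((np.float64(233.2), np.float64(318.4)), 778, 'bbox', (202, 280, 64, 70)), ((np.float64(387.5), np.float64(336.1)), 619, 'bbox', (375, 320, 25, 30))]
-40,-36,146 scene [294.2 255.2] top [292.3 148.4]
-60,-36,146 scene [301.4 252.1] top [291.6 155.3]
-70,-36,146 scene [305.  250.5] top [291.3 158.7]
```

>>> step_arm(targets="0 -8 0 0;0 -20 0 0;0 -25 -40 0;0 -30 -90 0;0 -35 -140 8;-30 -40 -190 16;-60 -50 -190 24;-90 -60 -190 32;-120 -70 -190 40;-150 -75 -190 48;-163 -82 -190 56;-163 -82 -190 64")

```text
t: 39.6
tcp_pos: [0.4647, -0.0814, 0.2302]
tool_rot: [0.985, 0.174, -0.0, 0.0]
force: [0.4, 0.3, 0.3]
finger_gap: 0.998
gripper_force: 0.0
```

>>> step_arm(targets="0 0 0 8;0 0 0 16;0 0 0 22;0 0 0 22;0 0 0 22")

```text
t: 40.1
tcp_pos: [0.466, -0.0798, 0.2303]
tool_rot: [1.0, -0.012, -0.0, -0.0]
force: [0.6, -0.2, 0.0]
finger_gap: 1.003
gripper_force: 0.0
```

```bash
python3 g.py .465,-.0812,.085,-91.5; python3 e.py u7 -40,-36,170 -40,-104,147 -45,-36,170| grep -v xxx | cut -c1-1500
python3 - <<'E'
from h import *
d=np.load('rack.npz'); C=d['C'];yw=float(d['yaw']); v=np.array([np.cos(yw),np.sin(yw),0]);w=np.array([-v[1],v[0],0])
im=cv2.imread('pics/u7_t.png').astype(int)
for n,(x0,y0,x1,y1),z in(('tall',(284,138,300,166),.2),('mid',(310,140,324,164),.177)):
    s=im[y0:y1,x0:x1];m=(s[:,:,2]-s[:,:,0]>25);yy,xx=np.nonzero(m);print(n,m.sum(),xx.mean()+x0,yy.mean()+y0,'rows',yy.min()+y0,yy.max()+y0)
    if m.sum():
        P=atz('top',(xx.mean()+x0,yy.mean()+y0),z-.005)-C;print((P@v*1e3).round(1),(P@w*1e3).round(1))
        for e in(yy.min()+y0-.5,yy.max()+y0+.5):
            P=atz('top',(xx.mean()+x0,e),z)-C;print('  end',(P@v*1e3).round(1))
E
```

```text
t 40.10 tcp [ 0.466  -0.0798  0.2303] rack(mm) [-247.  -198.8  200.3] tooly -91.3 (rack -85.9) tilt z [-0.  0. -1.] q6 1.19 F [ 0.6 -0.2  0. ] rackF 0.6 -0.1 gap 1.003 gf 0.0
rack v,w in tool [ 0.997  0.071 -0.   ] [ 0.071 -0.997  0.   ]
.465,-.0812,.085,-91.5 -> [ -0.9   1.4 145.3] turn 0.2
scene [((np.float64(355.3), np.float64(192.4)), 140, 'bbox', (350, 187, 12, 12)), ((np.float64(327.1), np.float64(212.2)), 263, 'bbox', (313, 197, 29, 28)), ((np.float64(285.4), np.float64(223.5)), 35, 'bbox', (281, 219, 11, 9)), ((np.float64(275.4), np.float64(228.2)), 34, 'bbox', (272, 225, 8, 8)), ((np.float64(282.0), np.float64(238.4)), 64, 'bbox', (277, 235, 12, 8)), ((np.float64(305.1), np.float64(249.7)), 261, 'bbox', (296, 239, 18, 22)), ((np.float64(280.2), np.float64(252.0)), 28, 'bbox', (277, 250, 7, 5)), ((np.float64(229.9), np.float64(313.1)), 1088, 'bbox', (200, 268, 66, 82)), ((np.float64(387.5), np.float64(336.2)), 614, 'bbox', (375, 320, 25, 30))]
top [((np.float64(295.8), np.float64(103.9)), 60, 'bbox', (290, 100, 13, 9)), ((np.float64(284.8), np.float64(104.4)), 24, 'bbox', (28
[... 754 characters left out ...]
p.float64(316.4), np.float64(151.4)), 71, 'bbox', (314, 144, 6, 16)), ((np.float64(290.6), np.float64(156.2)), 81, 'bbox', (288, 148, 6, 17)), ((np.float64(361.5), np.float64(179.3)), 57, 'bbox', (359, 172, 5, 15)), ((np.float64(390.7), np.float64(211.6)), 54, 'bbox', (388, 204, 7, 16)), ((np.float64(387.0), np.float64(245.1)), 96, 'bbox', (385, 222, 6, 38))]
-40,-36,170 scene [293.6 247.8] top [291.5 146.3]
-40,-104,147 scene [280.8 239.4] top [316.1 150.2]
-45,-36,170 scene [295.5 247. ] top [291.3 148. ]
tall 84 290.5952380952381 156.21428571428572 rows 148 165
-67.2 -35.6
  end -43.7
  end -94.4
mid 73 316.3424657534247 151.46575342465752 rows 144 159
-42.5 -104.8
  end -20.6
  end -66.8
```

The tall canister is upright again, but at x≈-66 it is short of the lip. The finger's bulging knuckle pushes it too high. I'll pick up the short canister and use its flat rear face as a low, square pusher.

>>> step_arm(targets="-1 1 45 0;-1 1 90 0;-1 1 130 0;-1 1 145 0;-1 1 145 0")

```text
t: 40.7
tcp_pos: [0.4637, -0.0803, 0.0832]
tool_rot: [1.0, -0.012, -0.003, -0.001]
force: [0.2, 0.0, 0.3]
finger_gap: 0.995
gripper_force: 0.0
```

>>> step_arm(targets="0 0 0 0;0 0 0 0;0 0 0 0;0 0 0 0;0 0 0 0;0 0 0 0;0 0 -30 0;0 0 -70 0;0 0 -70 0", gripper=1)

```text
t: 41.6
tcp_pos: [0.4688, -0.0823, 0.1593]
tool_rot: [1.0, -0.013, 0.005, 0.002]
force: [0.3, -0.9, -3.0]
finger_gap: 0.133
gripper_force: 79.2
```

```bash
python3 g.py r-190,-36,125,-90 r-175,-36,92,-90
```

```text
t 41.60 tcp [ 0.4688 -0.0823  0.1593] rack(mm) [-244.  -201.1  129.3] tooly -91.4 (rack -86.0) tilt z [ 0.009 -0.004 -1.   ] q6 1.19 F [ 0.3 -0.9 -3. ] rackF 0.4 -0.9 gap 0.133 gf 79.2
rack v,w in tool [0.998 0.069 0.01 ] [ 0.069 -0.998 -0.003]
r-190,-36,125,-90 -> [  65.2 -161.     4.3] turn 4.0
r-175,-36,92,-90 -> [  79.9 -160.    37.4] turn 4.0
```

>>> step_arm(targets="30 0 0 2;60 0 0 4;64 -40 0 4;65 -85 0 4;65 -130 0 4;65 -161 0 4;65 -161 20 4;65 -161 34 4;65 -161 38 4;65 -161 38 4")

```text
t: 42.6
tcp_pos: [0.5333, 0.0782, 0.1159]
tool_rot: [0.999, -0.048, -0.002, -0.0]
force: [0.2, -0.2, -2.4]
finger_gap: 0.135
gripper_force: 79.2
```

```bash
python3 g.py r-160,-36,90,-90 r-134,-36,90,-90
```

```text
t 42.60 tcp [0.5333 0.0782 0.1159] rack(mm) [-194.9  -35.2   85.9] tooly -95.5 (rack -90.1) tilt z [-0.004  0.    -1.   ] q6 1.60 F [ 0.2 -0.2 -2.4] rackF 0.2 -0.1 gap 0.135 gf 79.2
rack v,w in tool [ 1.    -0.001 -0.004] [-0.001 -1.    -0.   ]
r-160,-36,90,-90 -> [34.9  0.8 -4.2] turn -0.1
r-134,-36,90,-90 -> [60.9  0.8 -4.3] turn -0.1
```

>>> step_arm(targets="0 0 -5 0;10 0 -5 0;20 0 -5 0;28 0 -5 0;33 0 -5 0;38 0 -5 0;43 0 -5 0;48 0 -5 0;52 0 -5 0;55 0 -5 0;57 0 -5 0;58 0 -5 0")

```text
t: 43.8
tcp_pos: [0.5925, 0.0726, 0.1223]
tool_rot: [0.999, -0.048, -0.0, -0.0]
force: [-2.4, -0.5, -2.1]
finger_gap: 0.133
gripper_force: 79.4
```

>>> step_arm(targets="1 0 0 0;2 0 0 0;3 0 0 0;3 0 0 0")

```text
t: 44.2
tcp_pos: [0.5947, 0.0725, 0.1224]
tool_rot: [0.999, -0.048, -0.001, -0.0]
force: [-3.7, 0.8, -0.8]
finger_gap: 0.132
gripper_force: 79.5
```

```bash
python3 g.py; python3 e.py u8 -40,-36,146| grep -v "^top" | tr '(' '\n' | grep -A3 "29[0-9]\.\|30[0-9]\."
```

```text
t 44.20 tcp [0.5947 0.0725 0.1224] rack(mm) [-133.2  -35.1   92.4] tooly -95.5 (rack -90.0) tilt z [-0.001  0.    -1.   ] q6 1.60 F [-3.7  0.8 -0.8] rackF -3.8 0.5 gap 0.132 gf 79.5
rack v,w in tool [ 1.    -0.001 -0.001] [-0.001 -1.    -0.   ]
297.0), np.float64
253.2)), 224, 'bbox', 
290, 244, 15, 21)), 

--
-40,-36,146 scene [294.2 255.2] top [292.3 148.4]
```

>>> step_arm(targets="1 0 0 0;2 0 0 0;3 0 0 0;4 0 0 0;4 0 0 0")

```text
t: 44.8
tcp_pos: [0.5952, 0.0725, 0.122]
tool_rot: [0.999, -0.048, -0.005, -0.0]
force: [-9.5, 1.3, 3.0]
finger_gap: 0.133
gripper_force: 80.0
```

```bash
python3 g.py r-180,-36,130,-90 r-150,-171,130,-90; python3 e.py u9 -40,-36,146| grep -v "^top" | tr '(' '\n' | grep -A3 "29[0-9]\.\|30[0-9]\."
```

```text
t 44.80 tcp [0.5952 0.0725 0.122 ] rack(mm) [-132.7  -35.    92. ] tooly -95.5 (rack -90.0) tilt z [-0.009  0.001 -1.   ] q6 1.60 F [-9.5  1.3  3. ] rackF -9.5 0.4 gap 0.133 gf 80.0
rack v,w in tool [ 1.    -0.001 -0.009] [-0.001 -1.    -0.   ]
r-180,-36,130,-90 -> [-47.6   1.1 -37.6] turn -0.0
r-150,-171,130,-90 -> [-17.5 136.  -37.9] turn -0.0
297.0), np.float64
253.2)), 221, 'bbox', 
290, 244, 15, 20)), 

--
-40,-36,146 scene [294.2 255.2] top [292.3 148.4]
```

>>> step_arm(targets="-6 0 0 0;-16 0 -4 0;-40 0 -10 0;-40 45 -10 0;-40 90 -10 0;-40 136 -10 0;-20 136 -10 0;5 136 -10 0;25 136 -10 0;38 136 -10 0;43 136 -6 0;43 136 0 0")

```text
t: 46.1
tcp_pos: [0.6305, -0.0679, 0.1227]
tool_rot: [0.999, -0.048, 0.002, 0.0]
force: [-0.4, 0.2, -3.5]
finger_gap: 0.134
gripper_force: 79.3
```

>>> step_arm(targets="0 0 1 0;0 0 2 0;0 0 2 0")

```text
t: 46.4
tcp_pos: [0.6285, -0.0673, 0.1202]
tool_rot: [0.999, -0.048, -0.0, -0.0]
force: [0.3, 0.4, -3.0]
finger_gap: 0.139
gripper_force: 79.3
```

```bash
python3 g.py r-86,-171,84,-90
```

```text
t 46.40 tcp [ 0.6285 -0.0673  0.1202] rack(mm) [ -86.4 -171.    90.2] tooly -95.5 (rack -90.0) tilt z [-0.001  0.    -1.   ] q6 1.38 F [ 0.3  0.4 -3. ] rackF 0.3 0.5 gap 0.139 gf 79.3
rack v,w in tool [ 1.    -0.001 -0.001] [-0.001 -1.     0.   ]
r-86,-171,84,-90 -> [ 0.4 -0.   6.2] turn -0.0
```

>>> step_arm(targets="0 0 2 0;0 0 4 0;0 0 5 0;0 0 5 0")

```text
t: 46.8
tcp_pos: [0.6292, -0.0671, 0.1164]
tool_rot: [0.999, -0.048, 0.0, -0.0]
force: [-2.2, 2.3, 3.8]
finger_gap: 0.135
gripper_force: 80.2
```

>>> step_arm(targets="0 0 1 0;0 0 2 0;0 0 2 0")

```text
t: 47.1
tcp_pos: [0.6292, -0.0669, 0.1163]
tool_rot: [0.999, -0.047, 0.0, -0.0]
force: [-5.5, 1.9, 12.9]
finger_gap: 0.132
gripper_force: 81.4
```

>>> step_arm(targets="0 0 -2 0;0 0 -2 0;0 0 -2 0;0 0 -20 0;0 0 -60 0;-30 0 -68 -8;-65 0 -68 -16;-100 0 -68 -24;-100 0 -68 -32;-100 0 -68 -40;-100 0 -68 -48;-100 0 -68 -56", gripper=0.45)

```text
t: 48.3
tcp_pos: [0.5298, -0.0582, 0.1811]
tool_rot: [0.903, 0.429, 0.0, 0.0]
force: [-1.1, -0.3, -0.6]
finger_gap: 0.549
gripper_force: 0.0
```

>>> step_arm(targets="0 0 0 -8;0 0 0 -16;0 0 0 -24;0 0 0 -32;0 0 0 -34;0 0 0 -34", gripper=0)

```text
t: 48.9
tcp_pos: [0.5298, -0.0581, 0.1811]
tool_rot: [0.74, 0.673, -0.0, -0.0]
force: [0.6, 0.1, 0.2]
finger_gap: 1.003
gripper_force: 0.0
```

```bash
python3 g.py r-186,-171,20,0 r-137,-171,20,0
cat > k.py <<'E'
from h import *
import sys
d=np.load('rack.npz'); C=d['C'];yw=float(d['yaw']); v=np.array([np.cos(yw),np.sin(yw),0]);w=np.array([-v[1],v[0],0])
im=manip.snapshot('top').astype(int); cv2.imwrite('pics/'+sys.argv[1],im[:,:,::-1])
for n,x,y,H in(('tall',-40,-33,.172),('mid',-40,-98,.149),('short',-52,-167,.127)):
    P=C+v*x/1e3+w*y/1e3+np.array([0,0,H]);p=np.array(proj('top',P)).astype(int)
    s=im[p[1]-14:p[1]+15,p[0]-7:p[0]+8];m=(s[:,:,0]-s[:,:,2]>25);yy,xx=np.nonzero(m)
    if len(yy)>20:
        q=np.array([(atz('top',(a+p[0]-7,b+p[1]-14),.03+H-.005)-C) for a,b in zip(xx,yy)]);q=np.c_[q@v,q@w]*1e3
        U=np.linalg.svd(q-q.mean(0),full_matrices=False)[2][0];print(n,len(yy),q.mean(0).round(1),'yaw',np.degrees(np.arctan(U[1]/U[0])).round(1))
    else: print(n,'hidden',len(yy))
E
python3 k.py k1.png
```

```text
t 48.90 tcp [ 0.5298 -0.0581  0.1811] rack(mm) [-185.5 -171.2  151.1] tooly -5.5 (rack -0.1) tilt z [-0. -0. -1.] q6 -0.22 F [0.6 0.1 0.2] rackF 0.5 0.1 gap 1.003 gf 0.0
rack v,w in tool [ 0.001  1.    -0.   ] [ 1.    -0.001 -0.   ]
r-186,-171,20,0 -> [  0.2  -0.5 131.1] turn -0.1
r-137,-171,20,0 -> [  0.3  48.5 131. ] turn -0.1
tall 85 [-42.1 -35.6] yaw 0.6
mid 65 [ -40.2 -104.6] yaw -3.6
short 28 [ -58.4 -171.3] yaw 4.5[ WARN:0@0.517] global loadsave.cpp:1063 imwrite_ Unsupported depth image for selected encoder is fallbacked to CV_8U.
```

>>> step_arm(targets="0 -5 45 0;0 -5 90 0;0 -5 126 0;0 -3 131 0;0 6 131 0;0 13 131 0;0 20 131 0;0 27 131 0;0 33 131 0;0 39 131 0;0 43 131 0;0 46 131 0")

```text
t: 50.15
tcp_pos: [0.5757, -0.0623, 0.0504]
tool_rot: [0.74, 0.673, -0.0, -0.0]
force: [-3.4, 0.8, 3.5]
finger_gap: 1.0
gripper_force: 1.4
```

>>> step_arm(targets="0 1.5 0 0;0 3 0 0;0 4 0 0;0 4 0 0")

```text
t: 50.55
tcp_pos: [0.5775, -0.0624, 0.0502]
tool_rot: [0.74, 0.673, -0.001, -0.002]
force: [-5.6, -1.3, 4.9]
finger_gap: 0.999
gripper_force: 2.5
```

```bash
python3 g.py
```

```text
t 50.55 tcp [ 0.5775 -0.0624  0.0502] rack(mm) [-137.6 -170.9   20.2] tooly -5.5 (rack -0.0) tilt z [-0.004  0.001 -1.   ] q6 -0.20 F [-5.6 -1.3  4.9] rackF -5.5 -1.9 gap 0.999 gf 2.5
rack v,w in tool [ 0.001  1.    -0.004] [ 1.    -0.001  0.   ]
```

>>> step_arm(targets="0 -5 0 0;0 -15 0 0;0 -35 -10 0;-40 -38 -34 0;-80 -38 -34 0;-116 -38 -34 0;-116 -38 -34 0;-116 -10 -34 0;-116 22 -34 0;-116 22 -34 0", gripper=1)

```text
t: 51.55
tcp_pos: [0.595, -0.1811, 0.0848]
tool_rot: [0.74, 0.673, 0.002, 0.003]
force: [-0.3, -0.1, -0.1]
finger_gap: 0.002
gripper_force: 0.0
```

```bash
python3 g.py r-112,-268,52,0; python3 k.py k2.png 2>/dev/null
python3 - <<'E'
from h import *
d=np.load('rack.npz'); C=d['C'];yw=float(d['yaw']); v=np.array([np.cos(yw),np.sin(yw),0]);w=np.array([-v[1],v[0],0])
for p in((361.5,179.3),): 
    P=atz('top',p,.105)-C;print('tab top mid',P@v,P@w)
E
```

```text
t 51.55 tcp [ 0.595  -0.1811  0.0848] rack(mm) [-109.  -287.5   54.8] tooly -5.4 (rack -0.0) tilt z [ 0.007 -0.003 -1.   ] q6 -0.38 F [-0.3 -0.1 -0.1] rackF -0.2 -0.1 gap 0.002 gf 0.0
rack v,w in tool [0.    1.    0.007] [ 1.    -0.    -0.002]
r-112,-268,52,0 -> [19.5 -3.   2.8] turn -0.0
tall 84 [-41.7 -35.6] yaw 0.6
mid 79 [ -43.9 -105.1] yaw -0.4
short 78 [ -44.2 -170.4] yaw 0.7
tab top mid -0.10011570923631942 -0.2432145001341081
```

>>> step_arm(targets="10 -3 3 0;18 -3 3 0;23 -3 3 0;28 -3 3 0;33 -3 3 0;38 -3 3 0;43 -3 3 0;47 -3 3 0;51 -3 3 0;54 -3 3 0;57 -3 3 0;59 -3 3 0")

```text
t: 52.8
tcp_pos: [0.593, -0.121, 0.0814]
tool_rot: [0.74, 0.673, -0.0, -0.0]
force: [0.6, 0.1, -0.6]
finger_gap: 0.001
gripper_force: 0.0
```

>>> step_arm(targets="2 0 0 0;4 0 0 0;6 0 0 0;8 0 0 0;10 0 0 0;11 0 0 0")

```text
t: 53.4
tcp_pos: [0.594, -0.1101, 0.0814]
tool_rot: [0.74, 0.673, -0.0, -0.0]
force: [0.1, 0.2, -0.2]
finger_gap: -0.003
gripper_force: 0.0
```

```bash
python3 g.py;python3 k.py k3.png 2>/dev/null
```

```text
t 53.40 tcp [ 0.594  -0.1101  0.0814] rack(mm) [-116.7 -216.9   51.4] tooly -5.4 (rack -0.0) tilt z [-0. -0. -1.] q6 -0.27 F [ 0.1  0.2 -0.2] rackF 0.1 0.2 gap -0.003 gf 0.0
rack v,w in tool [ 0.001  1.    -0.   ] [ 1.    -0.001 -0.   ]
tall 88 [-42.9 -35.7] yaw 1.4
mid 79 [ -44. -105.] yaw -0.6
short hidden 0
```

Run:
```python
from h import *
d=np.load('rack.npz'); C=d['C'];yw=float(d['yaw']); v=np.array([np.cos(yw),np.sin(yw),0]);w=np.array([-v[1],v[0],0])
for f in('k2','k3'):
    im=cv2.imread('pics/%s.png'%f).astype(int);x0,y0=330,160;s=im[y0:200,x0:378];m=((s[:,:,2]-s[:,:,0]>25)).astype(np.uint8)
    k,l,st,ct=cv2.connectedComponentsWithStats(m)
    for i in range(1,k):
        if st[i,4]>8:
            P=atz('top',ct[i]+[x0,y0],.103)-C;print(f,ct[i]+[x0,y0],st[i],'rack',(P@v*1e3).round(1),(P@w*1e3).round(1))
for q in((-104,-244),(-117,-217)):
    for z in(75,51):print(q,z,proj('top',C+v*q[0]/1e3+w*q[1]/1e3+np.array([0,0,z/1e3])))
for n in('top','scene'):
    manip.snapshot(n);print(n,[(np.round(x['position'],1),round(x['p'],2)) for x in manip.mark_of(n,'bookend_tab')[:2]])
```

```text
k2 [338.7 161.7] [ 7  0  5  6 20] rack -51.8 -171.1
(-104, -244) 75 [np.float64(361.6666201348803), np.float64(180.6003025938148)]
(-104, -244) 51 [np.float64(361.02652113066847), np.float64(181.911689809453)]
(-117, -217) 75 [np.float64(352.3123360706284), np.float64(184.15576098244287)]
(-117, -217) 51 [np.float64(351.85550275922355), np.float64(185.39807177282393)]
top [(array([438.9, 204.1]), 0.18)]
scene [(array([275.2, 226.8]), 0.59), (array([288.1, 313.2]), 0.35)]
```

Run:
```python
from h import *
d=np.load('rack.npz'); C=d['C'];yw=float(d['yaw']); v=np.array([np.cos(yw),np.sin(yw),0]);w=np.array([-v[1],v[0],0])
a=manip.snapshot('scene').astype(int);cv2.imwrite('pics/k4.png',a[:,:,::-1].astype(np.uint8))
for f in('u7_s','k4'):
    im=cv2.imread('pics/%s.png'%f).astype(int);x0,y0=262,200;s=im[y0:262,x0:300];m=((s[:,:,2]-s[:,:,0]>25)).astype(np.uint8)
    k,l,st,ct=cv2.connectedComponentsWithStats(m)
    print(f,[((ct[i]+[x0,y0]).round(1).tolist(),st[i].tolist()) for i in range(1,k) if st[i,4]>8])
for y in(-200,-215,-230,-244,-256):print(y,[np.round(proj('scene',C+v*x/1e3+w*y/1e3+np.array([0,0,.055])),1).tolist() for x in(-100,-80)])
```

```text
u7_s [([297.0, 218.9], [32, 17, 6, 5, 17]), ([287.9, 223.5], [19, 19, 14, 9, 84]), ([275.6, 228.4], [9, 25, 10, 8, 41]), ([282.0, 238.4], [14, 35, 13, 8, 71]), ([298.2, 251.1], [34, 44, 4, 18, 41]), ([280.1, 252.1], [15, 49, 7, 7, 35])]
k4 [([297.0, 218.9], [32, 17, 6, 5, 17]), ([291.8, 225.3], [27, 23, 6, 5, 20]), ([275.0, 229.2], [9, 25, 10, 9, 60]), ([264.8, 234.7], [2, 33, 3, 4, 10]), ([281.9, 238.5], [14, 35, 13, 8, 68]), ([268.8, 243.8], [4, 40, 8, 8, 44]), ([295.2, 252.8], [28, 44, 10, 18, 149]), ([280.1, 252.1], [15, 49, 7, 7, 34])]
-200 [[285.8, 237.6], [279.5, 240.2]]
-215 [[283.3, 234.7], [277.0, 237.2]]
-230 [[280.8, 231.8], [274.5, 234.4]]
-244 [[278.5, 229.2], [272.3, 231.7]]
-256 [[276.5, 227.0], [270.3, 229.5]]
```

>>> step_arm(targets="0 -15 -3 0;-20 -25 -7 0;-60 -25 -7 0;-74 -25 -7 0;-74 -25 -7 0;-74 0 -7 0;-74 20 -7 0;-74 20 -7 0")

```text
t: 54.5
tcp_pos: [0.6096, -0.1852, 0.0885]
tool_rot: [0.74, 0.673, 0.001, 0.001]
force: [-0.7, -0.2, -0.0]
finger_gap: -0.003
gripper_force: 0.0
```

```bash
python3 g.py
python3 - <<'E'
from h import *
d=np.load('rack.npz'); C=d['C'];yw=float(d['yaw']); v=np.array([np.cos(yw),np.sin(yw),0]);w=np.array([-v[1],v[0],0])
im=manip.snapshot('top').astype(int);cv2.imwrite('pics/k5.png',im[:,:,::-1].astype(np.uint8))
x0,y0=325,140;s=im[y0:205,x0:380];m=((s[:,:,0]-s[:,:,2]>25)).astype(np.uint8)
k,l,st,ct=cv2.connectedComponentsWithStats(m)
for i in range(1,k):
    if st[i,4]>8:
        P=atz('top',ct[i]+[x0,y0],.105)-C;print((ct[i]+[x0,y0]).round(1),st[i],'rack',(P@v*1e3).round(1),(P@w*1e3).round(1))
E
```

```text
t 54.50 tcp [ 0.6096 -0.1852  0.0885] rack(mm) [ -94.1 -290.2   58.5] tooly -5.4 (rack 0.0) tilt z [ 0.003 -0.001 -1.   ] q6 -0.38 F [-0.7 -0.2 -0. ] rackF -0.7 -0.3 gap -0.003 gf 0.0
rack v,w in tool [-0.     1.     0.003] [ 1.  0. -0.]
[339.1 155.5] [12  7  5 19 76] rack -33.3 -170.7
```

>>> step_arm(targets="10 0 0 0;20 0 0 0;25 0 0 0;30 0 0 0;34 0 0 0;38 0 0 0;38 0 0 0")

```text
t: 55.25
tcp_pos: [0.6104, -0.1475, 0.0884]
tool_rot: [0.74, 0.673, 0.0, -0.0]
force: [0.0, -0.8, -0.0]
finger_gap: 0.0
gripper_force: 0.0
```

```bash
python3 g.py
```

```text
t 55.25 tcp [ 0.6104 -0.1475  0.0884] rack(mm) [ -96.8 -252.6   58.4] tooly -5.4 (rack -0.0) tilt z [-0.  0. -1.] q6 -0.32 F [ 0.  -0.8 -0. ] rackF 0.1 -0.8 gap 0.000 gf 0.0
rack v,w in tool [ 0.  1. -0.] [ 1. -0.  0.]
```

>>> step_arm(targets="5 0 0 0;10 0 0 0;15 0 0 0;20 0 0 0;25 0 0 0;28 0 0 0")

```text
t: 55.85
tcp_pos: [0.6132, -0.1195, 0.0884]
tool_rot: [0.74, 0.673, 0.0, -0.0]
force: [-0.6, -0.0, 0.1]
finger_gap: -0.0
gripper_force: 0.0
```

>>> step_arm(targets="2 0 0 0;4 0 0 0;6 0 0 0;8 0 0 0;10 0 0 0")

```text
t: 56.35
tcp_pos: [0.6141, -0.1101, 0.0884]
tool_rot: [0.74, 0.673, -0.0, -0.0]
force: [-0.2, 0.5, 0.1]
finger_gap: 0.001
gripper_force: 0.0
```

```bash
python3 g.py
python3 - <<'E'
from h import *
for n in('scene','top'):
    manip.snapshot(n)
    for f in(manip.mark_of,manip.masks_of): 
        L=f(n,'bookend_tab');print(n,[(np.round(x['position'],1).tolist(),round(x['p'],2)) for x in L[:3]])
E
```

```text
t 56.35 tcp [ 0.6141 -0.1101  0.0884] rack(mm) [ -96.7 -215.1   58.4] tooly -5.5 (rack -0.1) tilt z [-0. -0. -1.] q6 -0.26 F [-0.2  0.5  0.1] rackF -0.2 0.4 gap 0.001 gf 0.0
rack v,w in tool [ 0.001  1.    -0.   ] [ 1.    -0.001 -0.   ]
scene [([278.1, 228.7], 0.51)]
scene [([259.8, 241.4], 0.6)]
top [([381.7, 242.5], 0.64), ([438.0, 202.4], 0.57)]
top []
```

Run:
```python
from h import *
d=np.load('rack.npz'); C=d['C'];yw=float(d['yaw']); v=np.array([np.cos(yw),np.sin(yw),0]);w=np.array([-v[1],v[0],0])
W=lambda x,y,z:C+v*x/1e3+w*y/1e3+np.array([0,0,z/1e3])
a=manip.snapshot('scene');cv2.imwrite('pics/k6.png',a[:,:,::-1])
for f in('u9_s','k6'):
    im=cv2.imread('pics/%s.png'%f).astype(int)[205:258:1,256:306]
    print(f)
    for r,row in enumerate(im): print(205+r,''.join('#' if p[2]-p[0]>25 else ('.' if p.sum()>480 else ('k' if p.sum()<130 else '-')) for p in row))
for n,x,y,z in(('tabF',-127,-244,75),('tabR',-81,-244,75),('tabFb',-127,-244,27),('tabRb',-81,-244,27),('tip',-97,-215,58),('shortH',-40,-171,101)):print(n,np.round(proj('scene',W(x,y,z)),1),np.round(proj('top',W(x,y,z)),1))
for f in('k1','k2'):
    im=cv2.imread('pics/%s.png'%f).astype(int)[165:195,350:375]
    print(f)
    for r,row in enumerate(im[::2]): print(165+2*r,''.join('#' if p[2]-p[0]>25 else ('.' if p.sum()>480 else ('k' if p.sum()<130 else '-')) for p in row))
```

```text
u9_s
205 -----...---------.................................
206 -----....-------.---..............................
207 --------....---..----.............................
208 --------........-----.............................
209 -----.............................................
210 -.........................-.......................
211 ..................................................
212 ..................................................
213 ..................................................
214 ..................................................
215 .............--.................................##
216 ..............................................####
217 ...........................................######-
218 .................................--...#########--.
219 ...............................###-....######--...
220 ............................--#####-....####-.....
221 -........................--#########-....##-......
222 ........................-############....--.......
223 ....................--..-#############-...........
224 ..................----...-#############-......
[... 5144 characters left out ...]
------.
179 ------------k--------k-..
181 -----------kk----------.-
183 ----------kk---------k---
185 ----------kk---------k---
187 ---------kk---------k-.-.
189 --------kk--------k-k----
191 --------kk---------k-....
193 -------kk--------kk-.....
k2
165 ...-.....-------------kk-
167 ...-.....------------kkkk
169 ..--.....-k--------.kkkkk
171 ..--.....---------.-kkkkk
173 -------------------kkkkkk
175 ..-....------------kkkkkk
177 ..-...-------------kkkkk-
179 ..-..---------------kkkkk
181 -------------k-----------
183 ------------k------------
185 .----------k-------------
187 ----------kk-kkkkkk-kk---
189 --------kkkkkkkkkkkkkkkkk
191 ------kkkkkkkkkk-kkkkkkkk
193 ----kkkkkkkkkkkkkkkkkkkkk
```

>>> step_arm(targets="2 0 0 0;4 0 0 0;6 0 0 0;6 0 0 0")

```text
t: 57.1
tcp_pos: [0.6146, -0.1039, 0.0884]
tool_rot: [0.74, 0.673, 0.0, -0.0]
force: [-0.1, 0.0, 1.0]
finger_gap: -0.002
gripper_force: 0.0
```

```bash
python3 g.py
python3 - <<'E'
from h import *
a=cv2.imread('pics/t0.png').astype(int);b=manip.snapshot('top').astype(int);cv2.imwrite('pics/k7.png',b[:,:,::-1].astype(np.uint8))
for n,im in(('t0',a[:,:,::-1]),('now',b)):
    print(n)
    for r in range(140,200,2): print(r,''.join('#' if p[0]-p[2]>25 else ('.' if p.sum()>480 else ('k' if p.sum()<130 else '-')) for p in im[r,325:390]))
E
```

```text
t 57.10 tcp [ 0.6146 -0.1039  0.0884] rack(mm) [ -96.7 -208.8   58.4] tooly -5.4 (rack -0.0) tilt z [-0.  0. -1.] q6 -0.25 F [-0.1  0.   1. ] rackF -0.1 0.0 gap -0.002 gf 0.0
rack v,w in tool [ 0.  1. -0.] [ 1. -0.  0.]
t0
140 ----------------------------------------------------------------k
142 ----.------------------------------------------------------------
144 -.-----------------.---------------------------------------------
146 -------------------------------------------------------------kkk-
148 ------------------------------------------------.-----------kkk--
150 ----kk-kkkkk--------k--------------------------------------kkk---
152 ------------------------------k-kkkkk-------k--------------------
154 ------------------------------------------------------k-kk-------
156 -----------------------------------------------------------------
158 -.-----------------------------------------.---------------------
160 -----------------------------------------------------------------
162 -----------------------------------k----------------.------------
164 ---------------------------------
[... 2626 characters left out ...]

180 kk------------------------------kkk####-...kk---------..-----....
182 kkkkkkkkkkkkkkkkkkkkk----------------##----kk--------.....---....
184 kkkkk-kkkkkkkkkkkkkkkkkkkk----------------kk-----------...---....
186 kkkkkkkkkkkkkkkkkkk---kkkkkkkk-------------------------...--.....
188 kkkkkk-kkk-kk---k--kkkkkkkkkkkkkk------------------.......--.....
190 kkkkkkkk--kkk-kk--kk--kkkkkkkkkkkkk-------------------------.....
192 kkk-kkk--kkkkkkkkk-k----kkkkkkkkkkkkk-------------...............
194 kk-k--kkk-k-kkkkkk-k-k-kkkkkkkkkk--kkkk-k---------...............
196 kkk-kkkkkkk---kkkk---kkkkkkkkkkkkkkkkkkk---------................
198 -k--kk--k-kkk-k-kk-k-kkkkk-kkkkkkkkkkkkk--------.................
```

The tab never moved, so the shut fingers passed above it. From the earlier press on the tall handle, the real tips sit about 35 mm above the reported TCP. I'll go back to the right, lower accordingly and push again.

>>> step_arm(targets="-30 -5 0 0;-65 -15 0 0;-75 -15 0 0;-75 -15 0 0;-75 -15 25 0;-75 -15 46 0;-75 -15 46 0;-70 -15 46 0;-64 -15 46 0;-58 -15 46 0;-53 -15 46 0;-53 -15 46 0")

```text
t: 58.35
tcp_pos: [0.595, -0.1545, 0.043]
tool_rot: [0.74, 0.673, 0.0, 0.0]
force: [-0.6, -0.4, 0.3]
finger_gap: -0.002
gripper_force: 0.0
```

```bash
python3 g.py
```

```text
t 58.35 tcp [ 0.595  -0.1545  0.043 ] rack(mm) [-111.5 -261.1   13. ] tooly -5.4 (rack 0.0) tilt z [ 0.001 -0.    -1.   ] q6 -0.34 F [-0.6 -0.4  0.3] rackF -0.5 -0.5 gap -0.002 gf 0.0
rack v,w in tool [-0.     1.     0.001] [ 1.  0. -0.]
```

>>> step_arm(targets="4 0 0 0;8 0 0 0;12 0 0 0;16 0 0 0;20 0 0 0;23 0 0 0")

```text
t: 58.95
tcp_pos: [0.5973, -0.1326, 0.0425]
tool_rot: [0.74, 0.673, 0.0, 0.0]
force: [-0.7, -2.8, 3.0]
finger_gap: -0.002
gripper_force: 1.3
```

>>> step_arm(targets="3 0 0 0;6 0 0 0;9 0 0 0;12 0 0 0;15 0 0 0;17 0 0 0;19 0 0 0;21 0 0 0")

```text
t: 59.75
tcp_pos: [0.5992, -0.1128, 0.0425]
tool_rot: [0.74, 0.673, -0.0, 0.001]
force: [1.3, -6.5, 1.0]
finger_gap: 0.002
gripper_force: 3.2
```

>>> step_arm(targets="1.5 0 0 0;3 0 0 0;4.5 0 0 0;6 0 0 0")

```text
t: 60.15
tcp_pos: [0.5997, -0.107, 0.0424]
tool_rot: [0.74, 0.673, -0.0, 0.001]
force: [0.9, -6.3, 1.7]
finger_gap: -0.004
gripper_force: 3.2
```

```bash
python3 g.py;python3 k.py k8.png 2>/dev/null
```

```text
t 60.15 tcp [ 0.5997 -0.107   0.0424] rack(mm) [-111.3 -213.3   12.4] tooly -5.4 (rack -0.0) tilt z [ 0.001 -0.002 -1.   ] q6 -0.26 F [ 0.9 -6.3  1.7] rackF 1.5 -6.2 gap -0.004 gf 3.2
rack v,w in tool [0.001 1.    0.001] [ 1.    -0.001 -0.002]
tall 88 [-42.9 -35.8] yaw 1.7
mid 86 [-44.6 -97.9] yaw 1.5
short hidden 5
```

>>> step_arm(targets="1.5 0 0 0;3 0 0 0;4.5 0 0 0;5.5 0 0 0")

```text
t: 60.6
tcp_pos: [0.6002, -0.1021, 0.0425]
tool_rot: [0.74, 0.673, -0.001, 0.001]
force: [0.0, -7.7, 0.3]
finger_gap: -0.003
gripper_force: 4.0
```

>>> step_arm(targets="1 0 0 0;2 0 0 0;2 0 0 0")

```text
t: 60.9
tcp_pos: [0.6004, -0.1007, 0.0425]
tool_rot: [0.74, 0.673, -0.001, 0.001]
force: [0.1, -8.9, 1.3]
finger_gap: 0.002
gripper_force: 4.7
```

```bash
python3 g.py;python3 k.py k9.png 2>/dev/null
```

```text
t 60.90 tcp [ 0.6004 -0.1007  0.0425] rack(mm) [-111.2 -207.    12.5] tooly -5.4 (rack 0.0) tilt z [ 0.    -0.004 -1.   ] q6 -0.25 F [ 0.1 -8.9  1.3] rackF 1.0 -8.8 gap 0.002 gf 4.7
rack v,w in tool [-0.     1.     0.001] [ 1.     0.    -0.003]
tall 86 [-42.4 -29.7] yaw 0.9
mid 82 [-42.6 -91.5] yaw -0.2
short hidden 0
```

>>> step_arm(targets="1 0 0 0;2 0 0 0;3 0 0 0;3 0 0 0")

```text
t: 61.35
tcp_pos: [0.6004, -0.1008, 0.0425]
tool_rot: [0.739, 0.673, -0.003, 0.003]
force: [-2.3, -17.8, 0.1]
finger_gap: -0.0
gripper_force: 9.0
```

>>> step_arm(targets="1 0 0 0;2 0 0 0;2 0 0 0")

```text
t: 61.65
tcp_pos: [0.6004, -0.1009, 0.0426]
tool_rot: [0.739, 0.674, -0.004, 0.004]
force: [-3.2, -23.0, 0.7]
finger_gap: -0.0
gripper_force: 11.9
```

```bash
python3 g.py;python3 k.py k10.png 2>/dev/null
```

```text
t 61.65 tcp [ 0.6004 -0.1009  0.0426] rack(mm) [-111.2 -207.2   12.6] tooly -5.3 (rack 0.1) tilt z [-0.    -0.011 -1.   ] q6 -0.24 F [ -3.2 -23.    0.7] rackF -1.0 -23.2 gap -0.000 gf 11.9
rack v,w in tool [-0.002  1.     0.001] [ 1.     0.002 -0.011]
tall 82 [-43.3 -29.3] yaw 1.6
mid 82 [-42.6 -91.5] yaw -0.5
short hidden 0
```

>>> step_arm(targets="-3 0 0 0;-6 0 0 0;-10 0 0 0;-20 0 0 0;-35 0 0 0;-35 -50 0 0;-35 -90 -20 0;-60 -110 -60 0;-100 -140 -100 0;-140 -170 -120 0;-140 -170 -120 0")

```text
t: 62.8
tcp_pos: [0.4168, -0.2197, 0.1647]
tool_rot: [0.741, 0.672, -0.0, 0.002]
force: [0.7, 0.3, 0.4]
finger_gap: -0.001
gripper_force: 0.0
```

```bash
python3 g.py|head -1;python3 k.py k11.png 2>/dev/null
python3 - <<'E'
from h import *
im=cv2.imread('pics/k11.png').astype(int)
d=np.load('rack.npz'); C=d['C'];yw=float(d['yaw']); v=np.array([np.cos(yw),np.sin(yw),0]);w=np.array([-v[1],v[0],0])
x0,y0=325,140;s=im[y0:205,x0:380];m=((s[:,:,2]-s[:,:,0]>25)).astype(np.uint8)
k,l,st,ct=cv2.connectedComponentsWithStats(m)
for i in range(1,k):
    if st[i,4]>8:
        P=atz('top',ct[i]+[x0,y0],.105)-C;print('blob',(ct[i]+[x0,y0]).round(1),st[i],'rack',(P@v*1e3).round(1),(P@w*1e3).round(1))
E
```

```text
t 62.80 tcp [ 0.4168 -0.2197  0.1647] rack(mm) [-282.8 -342.7  134.7] tooly -5.6 (rack -0.2) tilt z [ 0.002 -0.003 -1.   ] q6 -0.62 F [0.7 0.3 0.4] rackF 0.7 0.4 gap -0.001 gf 0.0
tall 80 [-42.2 -29.3] yaw 0.8
mid 83 [-42.9 -91.3] yaw -0.5
short 81 [ -45.3 -155.1] yaw 16.4
blob [333.3 154.7] [ 6  7  6 17 77] rack -32.0 -153.1
blob [343.8 177.5] [17 30  5 16 62] rack -99.0 -190.2
```

```bash
sed -i "s/('short',-52,-167,.127)/('short',-40,-154,.127)/; s/('mid',-40,-98/('mid',-40,-92/" k.py; python3 k.py k12.png 2>/dev/null; cp k.py k_.py
python3 - <<'E'
from h import *
for q,p0 in(('bowl',(285,256)),('mug',(440,203)),('ramekin',(257,230)),('spoon',(387,243))):
    print(q,[(np.round(x['position'],1).tolist(),round(x['p'],2)) for x in manip.recognise('top',q)[:2]],p0)
print(manip.sense()['t'])
E
```

```text
tall 78 [-42.3 -29.1] yaw 0.9
mid 83 [-42.9 -91.4] yaw -0.3
short 77 [ -43.1 -153.5] yaw -0.6
bowl [([285.5, 252.6], 0.97)] (285, 256)
mug [] (440, 203)
ramekin [([256.3, 232.0], 0.56)] (257, 230)
spoon [([379.9, 215.9], 0.54)] (387, 243)
63.1
```

Run:
```python
import cv2,numpy as np
a=cv2.imread('pics/t0.png');b=cv2.imread('pics/k12.png')
for n,(x0,y0,x1,y1) in dict(bowl=(250,220,320,292),ramekin=(244,218,268,243),mug=(415,183,462,216),spoon=(376,200,398,284),syrup=(188,155,225,190),blue=(336,250,376,290),jam=(403,155,434,187)).items():
    t=a[y0:y1,x0:x1];s=b[y0-10:y1+10,x0-10:x1+10];r=cv2.matchTemplate(s,t,cv2.TM_CCOEFF_NORMED);m=cv2.minMaxLoc(r);print(n,np.array(m[3])-10,round(m[1],2))
```

```text
bowl [0 0] 0.85
ramekin [0 0] 1.0
mug [0 0] 0.96
spoon [0 0] 0.19
syrup [0 0] 1.0
blue [0 0] 0.55
jam [0 0] 1.0
```

```bash
python3 -c "
from station import manip
print(manip.sign_off())"
```

```text
the job is handed in; nothing more can be done
None
```

The three canisters stand upright in one row against the rear lip, tallest at the end plate, then middle, then shortest, with the bookend pressed home (23 N, no movement) and the job handed in at 63 s; on the way the tall one tipped and its handle rested on the bowl's rim, but the bowl matches its starting position in the camera image, as do the other bystanders except the spoon, which the arm hid in that last check.

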